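Set the sine plate and zero the peak hand for the next ring

ROBOT

A 7-joint arm with a two-finger parallel gripper is mounted at the origin on a cart in front of the work surface, level with it; the furniture and walls round the work are solid. World frame = base frame: x ahead of the robot, y to its left, z up, the work surface at z = 0. Lengths are in m, angles in rad, forces in N, time in s.
With the tool pointing down it reaches from about 0.4 to 0.9 m from the base axis. Payload 5.6 kg.
Tool frame: the origin (TCP) lies at the very end of the fingers, on their centre line; the grasp point (between the pads) lies 19 mm behind it; z points along the fingers, y is the line along which they close (so a half turn about z gives the same grasp; the last joint's range is limited). The gripper opens to 92 mm and grips with 3 to 60 N. Pads are 20 mm wide; open, the fingers measure 128 mm over their backs; the gripper's body (75 mm by 189 mm) begins 69 mm behind the grasp point.
Start: joints at [-1.377, 0.468, -0.012, 1.603, 0.006, 1.071, -0.056], TCP at [0.153, 0.632, 0.215] pointing down, gripper open.
Joint ranges: [-2.53, 2.53], [-0.31, 2.02], [-1.57, 1.55], [0.28, 2.44], [-1.29, 4.43], [0.15, 1.84], [-2.92, 2.92]. Speed limits (rad/s): [2.57, 2.57, 3.14, 3.14, 3.14, 3.14, 3.14].

INTERFACE

Orientations are given as a rotation vector (axis times angle).
In Python, from station import ctrl gives the robot as it stands.
- The arm moves only by the tool drive_tool, never from a script. Its argument "steps" is one flat list of numbers, 5 for each row, row after row: the shift along the tool's x, y, z in cm, then the turn about the tool's z in degrees, then the opening, from 0 (shut) to 1 (fully open). In form: [dx, dy, dz, turn, jaw, dx, dy, dz, turn, jaw, ...]. A call has 1 to 8 rows; each row shifts and turns the commanded pose from where the row before left it, along the tool's axes as they then stand; what a row does not reach is not made up. A row lasts 1/8 s, in which the tool goes at most 62.5 mm and 10.7 degrees, less where a joint would pass 70% of its speed; a pose out of reach is approached as far as the arm can. A call with a gripper value outside its range is refused whole. The fingers move at their own pace and stop on an object; the grip force is fixed at half the most. Time passes only in rows, so rows that do not move let the fingers close. It gives the time, the measured TCP pose, the force, the opening and the grip force at its end, in the units of the state.
- ctrl.read_state(): the state, without advancing time (a new reading comes with each control period).
- ctrl.snapshot(name): name is "scene" or "top" or "wrist"; returns a dict with "img" (400x640x3 uint8, red, green, blue), "z_map" (400x640 float32, m along the optical axis (not along the pixel's ray), 0 where there is no reading), "fx", "fy", "cx", "cy" (pixels), "dist_coeffs" ([k1, k2, p1, p2, k3] as OpenCV has them; the pictures are not rectified), "R" (3x3) and "t" (3): a world point X has camera coordinates R X + t. Camera axes: x right, y down, z forward; pixel columns grow to the right and rows downward; lengths in m; the calibration is good to about 2 mm. A picture is of the moment at which its call begins.
- ctrl.hand_in(): hands the job in; it is judged then, once.
Trained networks look in the newest picture that a camera, given by its name, has taken for a name from the list of things; names that differ only in an ending like _2 or _b are one class to them, and where a whole thing is asked for, a point or a joint stands for the part that bears it (a point fixed in the world has none). Each returns a list of dicts, best first, with "p" (0 to 1); they miss things now and then, are a little off and sometimes report something else, mostly with a low value. They report only what shows in the picture. A call takes as long as a camera call. They do not tell look-alikes from the thing itself.
- ctrl.regions_of(camera, label): "mask" (400x640 bool, what is visible of it) and "position" ([column, row] in pixels, amid what is visible of it).
- ctrl.landmark_of(camera, label): "position" ([column, row] in pixels: a listed point, or the origin of a listed thing).
The state is a dict: "clock": time; "q": joint angles; "joint_vel": joint speeds; "joint_efforts": joint torques, N m; "tcp_pos": TCP position; "eef_rot": TCP orientation; "wrist_force": force on the tool from outside, world axes, zero at the start; "wrist_torque": the same for the moment, N m; "finger_gap": finger opening in m; "finger_force": force on a finger pad.
Only numpy, scipy, OpenCV 4.12 (cv2) and the standard library are available. Lean on these libraries where they do the work, as an engineer would, in place of code of your own. Each camera call takes 0.05 s, during which the arm holds its last target. There are 200 camera calls.

TASK

Set up the bench for checking the next ring. Turn the knob of the dial gauge anticlockwise until its peak hand is back against the zero stop. Swing the sine plate up, stack all the gauge blocks that are set out squarely on the middle of the pad beneath it, lying flat one on top of another, and lower the plate so that its roller rests on the stack; then lay the bearing ring flat on the tilted plate, near the middle of its width and up against the end rail, without disturbing the micrometer, tape and loupe.

Things in the scene. Friction and masses are not known exactly. Their poses are not given: they have to be found in the camera images.
- peak_hand (a joint): the gauge's peak hand and the black knurled knob fixed to it, turning about the vertical axis of the dial: 0 = against the zero stop, grows as the hand turns clockwise seen from above (up the scale), at most 5.58 rad. It turns stiffly (0.03 N m) and stays where it is left
- knob (a point): a point on the axis of the round black knob (25 mm across, 24 mm tall, its top 11 mm above this point, its lower end 13 mm below) that stands in the middle of the dial gauge; the dial face is 16 mm below this point, the rim of the case 13 mm below it. Axes as the gauge's
- gauge: the dial gauge, fixed face up on the bench: dark foot 96 x 92 mm, round case 100 mm across and 56 mm high, a stem sticking out 50 mm between its +x and +y sides. Origin under the dial's centre at bench level, z up. The hand is a black pointer 41 mm long turning with the knob over a white dial; at 0 it points along the gauge's own -x, turned 20 degrees towards +y, beside the small stop pin
- gauge_pad (a point): centre of the top of the bright pad (60 x 64 mm, 2 mm proud of the base, 25 mm above the bench top) on which the gauge-block stack is built, in the sine plate's fixed steel base (186 x 118 mm). Axes: x from the robot towards the hinge, y along the hinge to the left, z up
- hinge_axis (a point): middle of the sine plate's hinge axis, 123.5 mm along x and 10 mm above the pad's centre; axes as the pad's. The two hinge cheeks rise 10 mm above this point at 49 to 59 mm either side
- plate_angle (a joint): angle of the sine plate about its hinge: 0 = lying flat, roller on the pad; grows as the free end (towards the robot) is lifted; stop at 1.75 rad. The damped, stiff hinge lets the plate sink slowly by its own weight below about 0.9 rad; opened beyond 1.2 rad it stays up by itself. With a stack of height h under the roller it rests at arcsin(h / 127 mm)
- plate: the sine plate, steel, 157 x 96 x 14 mm, 0.8 kg. Origin on the hinge axis, x along the plate away from the free end, y along the hinge, z normal to it. In this frame: top face at z = 18 mm from x = -142 to +15 mm; roller under it (20 mm across, 90 mm long) centred at x = -127 mm, z = 0; end rail on the top face 12 mm high, inner face at x = +7 mm
- lift_bar (a point): middle of the lifting bar, a dark round bar 10 mm thick along the plate's y, 66 mm between its two arms, 27 mm clear in front of the plate's free edge; it turns with the plate (axes are the plate's), at x = -174, z = 11 mm in the plate's frame
- ring_mid (a point): centre, half-way up, of the bearing ring, a plain ground steel ring 62 mm across, 12 mm thick, bore 48 mm, 0.12 kg, lying flat on the 3 mm thick green mat; z is its axis
- micrometer: a micrometer lying on the bench, 48 x 130 x 12 mm; a bystander
- tape: a roll of tape lying flat, 96 mm across, 25 mm high; a bystander
- loupe: a black eye loupe, 32 mm across, 26 mm high; a bystander
- slip_10_mid (a point): centre, half-way up, of a plain steel gauge block 40 (its x) x 30 (its y) x 10 (its z) mm, lying flat; absent from some starts
- slip_11_mid (a point): centre, half-way up, of a plain steel gauge block 40 (its x) x 30 (its y) x 11 (its z) mm, lying flat; absent from some starts
- slip_13_mid (a point): centre, half-way up, of a plain steel gauge block 40 (its x) x 30 (its y) x 13 (its z) mm, lying flat; absent from some starts
- slip_15_mid (a point): centre, half-way up, of a plain steel gauge block 40 (its x) x 30 (its y) x 15 (its z) mm, lying flat; absent from some starts
There are look-alikes about, which are no part of the job. Leave any red look-alike of the part that bears slip_13_mid alone.

How it is judged:
On the way, in this order (a step that is already met when the one before it is completed fails the run):
1. the sine plate is swung up (value of joint plate_angle above 0.6 rad), for 0.1 s.
2. all the gauge blocks are stacked on the pad and let go, the plate still clear above them (horizontal distance between each of slip_10_mid, slip_11_mid, slip_13_mid, slip_15_mid and gauge_pad below 0.012 m and angle between each of slip_10_mid, slip_11_mid, slip_13_mid, slip_15_mid's own z axis and vertical below 0.07 rad and height (world z) of each of slip_10_mid, slip_11_mid, slip_13_mid, slip_15_mid above 0.02 m and contact force between each of slip_10, slip_11, slip_13, slip_15 and the fingers below 0.1 N and value of joint plate_angle above 0.4 rad), for 0.2 s.
3. the plate is lowered until its roller rests on the stack (horizontal distance between each of slip_10_mid, slip_11_mid, slip_13_mid, slip_15_mid and gauge_pad below 0.012 m and angle between each of slip_10_mid, slip_11_mid, slip_13_mid, slip_15_mid's own z axis and vertical below 0.07 rad and height (world z) of each of slip_10_mid, slip_11_mid, slip_13_mid, slip_15_mid above 0.02 m and contact force between each of slip_10, slip_11, slip_13, slip_15, plate and the fingers below 0.1 N and (contact force between plate and slip_10 above 0.5 N or contact force between plate and slip_11 above 0.5 N or contact force between plate and slip_13 above 0.5 N or contact force between plate and slip_15 above 0.5 N)), for 0.2 s.
At the end, for the whole second after the job is handed in: peak hand within 0.07 rad of its zero stop; every gauge block present lies flat in one stack, each within 12 mm of the pad's centre; the plate's roller bears on the stack; the ring lies flat and still on the plate, at most 5 mm from the end rail and 20 mm from the middle of the width (horizontal distance between each of slip_10_mid, slip_11_mid, slip_13_mid, slip_15_mid and gauge_pad below 0.012 m and angle between each of slip_10_mid, slip_11_mid, slip_13_mid, slip_15_mid's own z axis and vertical below 0.07 rad and height (world z) of each of slip_10_mid, slip_11_mid, slip_13_mid, slip_15_mid above 0.02 m and contact force between each of slip_10, slip_11, slip_13, slip_15 and the fingers below 0.1 N and (contact force between plate and slip_10 above 0.5 N or contact force between plate and slip_11 above 0.5 N or contact force between plate and slip_13 above 0.5 N or contact force between plate and slip_15 above 0.5 N) and value of joint peak_hand below 0.07 rad and x of ring_mid in the frame of plate between -0.029 and -0.018 m and y of ring_mid in the frame of plate between -0.02 and 0.02 m and z of ring_mid in the frame of plate between 0.02 and 0.028 m and angle between the z axis of ring_mid and the z axis of plate, either way round below 0.08 rad and linear speed of ring below 0.01 m/s and velocity of joint plate_angle between -0.03 and 0.03 rad/s); the robot touches nothing.
It fails at once if the micrometer, the tape or the loupe is shifted by more than 30 mm (distance of any of micrometer, tape, loupe from where it was at the start of the episode above 0.03 m).
Of slip_10, slip_11, slip_13, slip_15 only 3 to 4 are there at a start; the rules pass over those that are not, and their reading is None.
At some moment in a run one of ring, slip_10, slip_11, slip_13, slip_15 may be knocked a few centimetres aside while the robot is not near it.
Once in a run the grip may slacken for a moment while it holds something.
It also fails if it takes over 210 s, if anything falls off the work surface, if the arm or the gripper's body presses on something with over 40 N, if the wrist force passes 120 N, or if a joint passes its speed limit or range.

## Working session

There is one attempt and no reset: what is moved stays moved. The work goes in short steps, Python scripts to look and compute and a tool call to move; the robot and the scene stay as the last step left them, time stands still between calls to the robot, and variables do not carry over. Pictures are saved under pics/ and viewed, at most 14 in all, crops included, and the job is handed in when it is done.

Besides the shell and the picture viewer there is one more tool, called after "Call:" as a command line: name --argument value ..., lists and objects as JSON in quotes. drive_tool: Moves the arm, as the interface text tells. Its arguments: {"type":"object","properties":{"steps":{"type":"array"}},"required":["steps"]}

```bash
ls; mkdir -p pics; cat > h.py <<'E'
import numpy as np, cv2
from station import ctrl
from scipy.spatial.transform import Rotation as R
def snap(n,save=None):
    s=ctrl.snapshot(n)
    if save: cv2.imwrite('pics/'+save+'.png',s['img'][:,:,::-1])
    return s
def K(s): return np.array([[s['fx'],0,s['cx']],[0,s['fy'],s['cy']],[0,0,1.]])
def ray(s,px):
    u=cv2.undistortPoints(np.array([[px]],float),K(s),np.array(s['dist_coeffs'],float))[0,0]
    Rm=np.array(s['R']);t=np.array(s['t']);return -Rm.T@t, Rm.T@np.array([u[0],u[1],1.])
def atz(s,px,z):
    o,d=ray(s,px);return o+d*(z-o[2])/d[2]
def dep(s,px):
    o,d=ray(s,px);c,r=int(round(px[0])),int(round(px[1]))
    w=s['z_map'][max(0,r-1):r+2,max(0,c-1):c+2];w=w[w>0]
    return o+d*np.median(w) if len(w) else None
def proj(s,X):
    p,_=cv2.projectPoints(np.array(X,float).reshape(-1,1,3),cv2.Rodrigues(np.array(s['R']))[0],np.array(s['t'],float),K(s),np.array(s['dist_coeffs'],float));return p[:,0]
def cloud(s,mask):
    rr,cc=np.nonzero(mask&(s['z_map']>0))
    u=cv2.undistortPoints(np.stack([cc,rr],1).astype(float).reshape(-1,1,2),K(s),np.array(s['dist_coeffs'],float))[:,0]
    z=s['z_map'][rr,cc][:,None]
    return (np.hstack([u,np.ones((len(u),1))])*z-np.array(s['t']))@np.array(s['R'])
def rect(s,mask):
    """pose of top face: centre xyz, yaw of long side deg, sizes"""
    P=cloud(s,mask);zt=np.percentile(P[:,2],70);T=P[abs(P[:,2]-zt)<.004]
    (c,sz,a)=cv2.minAreaRect((T[:,:2]*1000).astype(np.float32))
    if sz[0]<sz[1]: a+=90;sz=sz[::-1]
    return np.round([c[0]/1000,c[1]/1000,zt],4),round((a+90)%180-90,1),np.round(sz,1)
def st():
    s=ctrl.read_state();print('t',round(s['clock'],2),'tcp',np.round(s['tcp_pos'],4),'R',np.round(R.from_rotvec(s['eef_rot']).as_matrix(),3).tolist(),'F',np.round(s['wrist_force'],1),'gap',round(s['finger_gap'],4),s['finger_force']);return s
E
python3 - <<'E'
from h import *
st()
L="peak_hand knob gauge gauge_pad hinge_axis plate lift_bar ring_mid micrometer tape loupe slip_10_mid slip_11_mid slip_13_mid slip_15_mid".split()
for n in ("top","scene"):
    s=snap(n,n+'0')
    for l in L:
        for d in ctrl.landmark_of(n,l)[:3]:
            if d['p']>.2:
                X=dep(s,d['position']);print(n,l,round(d['p'],2),np.round(d['position']),None if X is None else np.round(X,3))
E
```

```text
pics
t 0.0 tcp [0.1524 0.6313 0.2137] R [[-0.972, 0.235, -0.0], [0.235, 0.972, -0.002], [-0.0, -0.002, -1.0]] F [-0.   0.8  0.6] gap 0.0919 0.0Traceback (most recent call last):
  File "<stdin>", line 7, in <module>
ValueError: it knows: gauge, gauge_pad, hinge_axis, knob, lift_bar, loupe, micrometer, plate, ring_mid, slip_10_mid, slip_11_mid, slip_13_mid, slip_15_mid, tape
```

```bash
ls pics
```

```text
top0.png
```

View pics/top0.png

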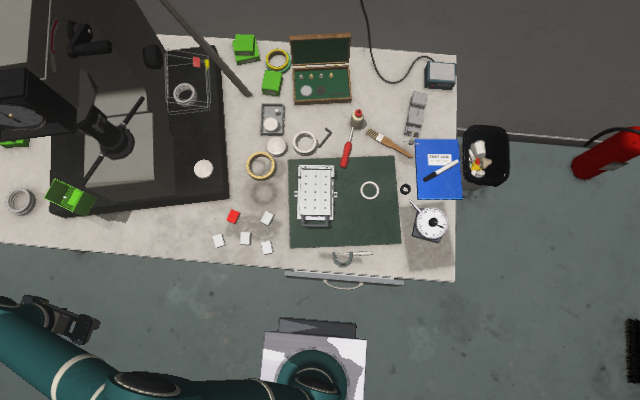

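The top view shows the plate at (316,193), the ring at (370,190) and the gauge at (432,222). Four steel blocks sit at about (267,217), (245,238), (219,241) and (266,247), with a red one at (232,216). The micrometer is at (345,257).

```bash
python3 - <<'E'
from h import *
L="knob gauge gauge_pad hinge_axis plate lift_bar ring_mid micrometer tape loupe slip_10_mid slip_11_mid slip_13_mid slip_15_mid".split()
for n in ("top","scene"):
    s=snap(n,n+'1')
    print(n,s['fx'],np.round(-np.array(s['R']).T@s['t'],3))
    for l in L:
        for d in ctrl.landmark_of(n,l)[:5]:
            if d['p']>.15:
                X=dep(s,d['position']);print(n,l,round(d['p'],2),np.round(d['position']),None if X is None else np.round(X,3))
E
```

```text
top 427.402362711178 [ 0.25  -0.007  1.374]
top knob 0.83 [436. 225.] [ 0.514 -0.35   0.055]
top gauge 0.85 [425. 224.] [ 0.515 -0.317  0.051]
top gauge_pad 0.6 [315. 214.] [0.521 0.034 0.054]
top hinge_axis 0.8 [314. 172.] [0.658 0.048 0.054]
top hinge_axis 0.42 [217. 240.] [0.417 0.341 0.01 ]
top plate 0.56 [316. 169.] [0.667 0.043 0.055]
top lift_bar 0.73 [312. 225.] [0.483 0.04  0.047]
top lift_bar 0.16 [315. 174.] [0.652 0.045 0.05 ]
top ring_mid 0.59 [370. 189.] [ 0.628 -0.14   0.003]
top ring_mid 0.16 [248. 240.] [0.426 0.242 0.014]
top micrometer 0.51 [352. 260.] [ 0.391 -0.095 -0.002]
top tape 0.62 [262. 171.] [ 0.665  0.226 -0.002]
top tape 0.31 [312. 223.] [0.498 0.041 0.003]
top loupe 0.67 [270. 220.] [0.498 0.178 0.009]
top loupe 0.47 [402. 191.] [ 0.626 -0.246  0.019]
top loupe 0.34 [218. 239.] [0.421 0.339 0.008]
top slip_10_mid 0.67 [222. 240.] [0.419 0.327 0.007]
top slip_11_mid 0.47 [270. 249.] [0.403 0.168 0.011]
top slip_13_mid 0.68 [230. 216.] [0.497 0.307 0.013]
top slip_13_mid 0.42 [270. 221.] [0.494 0.18  0.002]
scene 429.63481517823385 [-0.145  0.524  0.744]

[... 400 characters left out ...]
.038 0.052]
scene ring_mid 0.68 [337. 184.] [ 0.635 -0.142  0.006]
scene micrometer 0.63 [383. 236.] [ 0.386 -0.09   0.013]
scene tape 0.76 [215. 228.] [0.676 0.231 0.002]
scene tape 0.71 [280. 193.] [0.641 0.05  0.057]
scene tape 0.33 [227. 315.] [0.407 0.337 0.01 ]
scene tape 0.22 [260. 256.] [0.507 0.196 0.016]
scene loupe 0.62 [364. 175.] [ 0.627 -0.241  0.002]
scene slip_10_mid 0.66 [226. 315.] [0.407 0.34  0.012]
scene slip_11_mid 0.56 [288. 282.] [0.404 0.187 0.014]
scene slip_13_mid 0.62 [365. 173.] [ 0.627 -0.248  0.004]
scene slip_13_mid 0.54 [263. 256.] [0.505 0.19  0.015]
scene slip_13_mid 0.51 [224. 280.] [0.492 0.299 0.015]
scene slip_15_mid 0.35 [259. 255.] [0.513 0.195 0.015]
```

View pics/scene1.png

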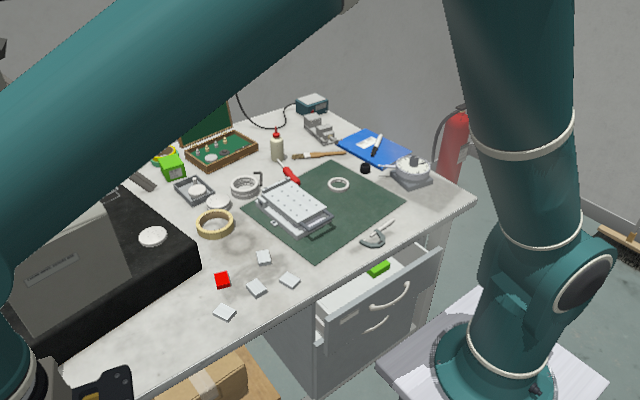

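The scene view agrees: the steel blocks are at (263,256), (257,288), (289,280) and (224,313), the red one is at (222,280), and the plate is at (292,207).

```bash
python3 - <<'E'
from h import *
s=snap("top")
g=s['img'].astype(int)
# bright blobs on bench: slips
for l in ("slip_10_mid","slip_11_mid","slip_13_mid","slip_15_mid","plate","ring_mid","gauge","micrometer"):
    for d in ctrl.regions_of("top",l)[:5]:
        if d['p']>.2 and d['mask'].sum()>15:
            print(l,round(d['p'],2),np.round(d['position']),d['mask'].sum(),*rect(s,d['mask']))
w=snap("wrist"); c=-np.array(w['R']).T@w['t']; S=ctrl.read_state()
M=R.from_rotvec(S['eef_rot']).as_matrix(); print('cam in tool',M.T@(c-S['tcp_pos']),'axes',np.round(M.T@np.array(w['R']).T,3),w['fx'])
a=s['img'][190:270,280:460]; b=s['img'][195:255,395:470]
b=cv2.resize(b,None,fx=8,fy=8,interpolation=cv2.INTER_CUBIC)
cv2.imwrite('pics/dial.png',b[:,:,::-1])
E
```

```text
slip_10_mid 0.52 [219. 240.] 126 [0.4165 0.3369 0.0108] 23.7 [40.9 29.5]
slip_11_mid 0.69 [268. 248.] 89 [0.4065 0.1809 0.0118] 6.2 [35.7 25.6]
slip_11_mid 0.68 [220. 240.] 124 [0.4158 0.3366 0.0108] 24.7 [39.5 29.5]
slip_11_mid 0.56 [260. 160.] 366 [0.6779 0.2316 0.0243] 6.7 [95.6 90.5]
slip_13_mid 0.57 [268. 219.] 110 [0.5022 0.1913 0.0146] -21.5 [36.5 30.4]
slip_15_mid 0.57 [314. 194.] 1543 [0.5744 0.0389 0.0546] 2.4 [188.8  95.5]
slip_15_mid 0.46 [248. 240.] 127 [0.4305 0.2536 0.0156] 3.4 [39.3 30. ]
plate 0.57 [314. 193.] 1587 [0.5751 0.0387 0.0546] 2.9 [189.6  95.4]
ring_mid 0.46 [311. 192.] 1559 [0.5749 0.0387 0.0546] 2.7 [189.5  95.4]
gauge 0.86 [428. 225.] 984 [ 0.5213 -0.3346  0.0536] 3.1 [97.4 96.7]
micrometer 0.55 [350. 255.] 224 [ 0.3937 -0.0948  0.0105] -83.5 [124.6  46.1]
cam in tool [ 0.08232484 -0.0009393  -0.16997795] axes [[ 0.    -0.956 -0.292]
 [ 1.    -0.     0.001]
 [-0.001 -0.292  0.956]] 278.8864885498472
```

View pics/dial.png

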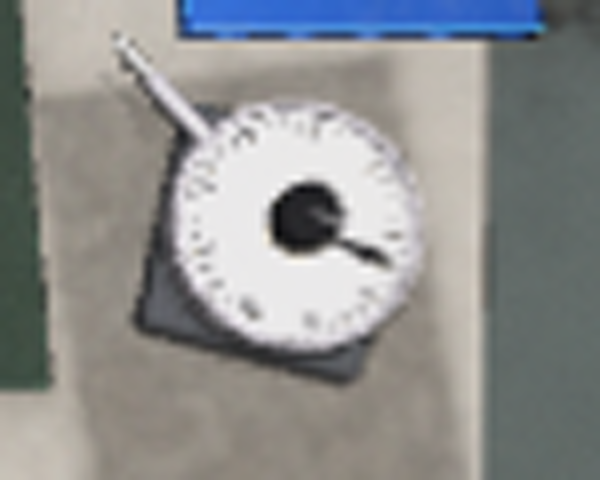

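The dial crop shows the hand pointing right and down, tip at (390,263) from the knob at (305,218). That is about 265° clockwise of zero. Plate first.

```bash
cat >> h.py <<'E'
def go(x,y,z,yaw=None,frm=None):
    """tool-axis shift (cm) from measured pose at present yaw, then turn (deg) to bring tool x to yaw"""
    S=ctrl.read_state();M=R.from_rotvec(S['eef_rot']).as_matrix();p=np.array(S['tcp_pos'] if frm is None else frm[:3])
    y0=np.degrees(np.arctan2(M[1,0],M[0,0])) if frm is None else frm[3]
    c,s_=np.cos(np.radians(y0)),np.sin(np.radians(y0));d=(np.array([x,y,z])-p)*100
    e=[d[0]*c+d[1]*s_, d[0]*s_-d[1]*c, -d[2]]
    t=0 if yaw is None else (y0-yaw+180)%360-180
    print('t',round(S['clock'],1),'F',np.round(S['wrist_force'],1),'gap',round(S['finger_gap']*1000,1),'shift',np.round(e,2),'n',round(np.linalg.norm(e)/5.5,1),'turn',round(t,1),'yaw0',round(y0,1));return x,y,z,(y0 if yaw is None else yaw)
E
python3 -c "
from h import *
go(.483,.035,.18,92.7)"
```

```text
t 2.0 F [-0.5  0.1 -0.2] gap 92.1 shift [-46.13 -50.27   3.46] n 12.4 turn 73.7 yaw0 166.4
```

Call:
drive_tool --steps '[-3.3, -3.6, 0.25, 0, 0.5, -3.3, -3.6, 0.25, 0, 0.5, -3.3, -3.6, 0.25, 0, 0.5, -3.3, -3.6, 0.25, 0, 0.5, -3.3, -3.6, 0.25, 0, 0.5, -3.3, -3.6, 0.25, 0, 0.5, -3.3, -3.6, 0.25, 0, 0.5]'

```text
clock: 2.92
tcp_pos: [0.3187, 0.3314, 0.1974]
eef_rot: [0.371, 3.119, 0.001]
wrist_force: [0.2, -0.7, 0.2]
finger_gap: 0.0455
finger_force: 0.0
```

Call:
drive_tool --steps '[-3.3, -3.6, 0.25, 0, 0.5, -3.3, -3.6, 0.25, 0, 0.5, -3.3, -3.6, 0.25, 0, 0.5, -3.3, -3.6, 0.25, 0, 0.5, -3.3, -3.6, 0.25, 0, 0.5, -3.3, -3.6, 0.25, 0, 0.5, -3.3, -3.6, 0.25, 0, 0.5]'

```text
clock: 3.8
tcp_pos: [0.4842, 0.0323, 0.1799]
eef_rot: [0.371, 3.119, 0.001]
wrist_force: [-0.2, -0.1, -0.2]
finger_gap: 0.0461
finger_force: 0.0
```

Call:
drive_tool --steps '[0, 0, 0, 10.5, 0.5, 0, 0, 0, 10.5, 0.5, 0, 0, 0, 10.5, 0.5, 0, 0, 0, 10.5, 0.5, 0, 0, 0, 10.5, 0.5, 0, 0, 0, 10.5, 0.5, 0, 0, 0, 10.5, 0.5, 0, 0, 0, 0, 0.5]'

```text
clock: 4.8
tcp_pos: [0.4834, 0.0337, 0.1797]
eef_rot: [2.161, 2.28, 0.0]
wrist_force: [0.9, -0.2, 0.0]
finger_gap: 0.0458
finger_force: 0.0
```

```bash
python3 -c "
from h import *
st()
s=snap('wrist','w1')
for l in ('lift_bar','hinge_axis','plate','gauge_pad'):
    for d in ctrl.landmark_of('wrist',l)[:2]: print(l,d['p'],d['position'],atz(s,d['position'],.046),dep(s,d['position']))
for d in ctrl.regions_of('wrist','lift_bar')[:1]: print(d['mask'].sum(),rect(s,d['mask']))
"
```

```text
t 4.8 tcp [0.4834 0.0337 0.1797] R [[-0.053, 0.999, 0.0], [0.999, 0.053, -0.0], [-0.0, 0.0, -1.0]] F [ 0.9 -0.2  0. ] gap 0.0458 0.0
lift_bar 0.8 [320.1, 192.7] [0.48921211 0.02939228 0.046     ] [0.48907237 0.03061263 0.05030539]
hinge_axis 0.62 [468.5, 189.2] [0.65526138 0.04235069 0.046     ] [0.65137679 0.04396548 0.05270653]
plate 0.97 [469.4, 188.1] [0.65598688 0.04366778 0.046     ] [0.65221726 0.04520022 0.05248132]
plate 0.16 [318.3, 195.1] [0.48733727 0.02645594 0.046     ] [0.48721496 0.02782009 0.05065395]
gauge_pad 0.68 [360.0, 186.1] [0.53352423 0.03948419 0.046     ] [0.53219179 0.04135335 0.05347018]
13716 (array([0.5786, 0.0368, 0.0534]), 3.1, array([191.,  96.]))
```

View pics/w1.png

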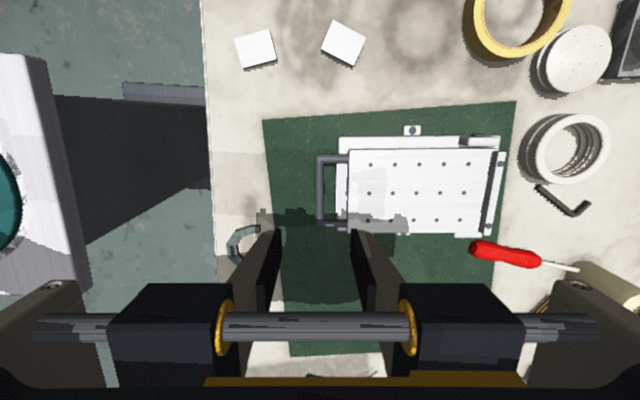

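The wrist view shows the lifting bar at column ~319, row ~190, with the plate edge at column ~345.

Call:
drive_tool --steps '[-0.2, 0.4, 3, 0, 0.26, 0, 0, 4, 0, 0.26, 0, 0, 4, 0, 0.26, 0, 0, 2.5, 0, 0.26, 0, 0, 1, 0, 0.26, 0, 0, 0, 0, 0.26]'

```text
clock: 5.85
tcp_pos: [0.4875, 0.0315, 0.0345]
eef_rot: [-2.164, -2.277, 0.001]
wrist_force: [0.4, -1.0, 0.7]
finger_gap: 0.0239
finger_force: 0.0
```

Call:
drive_tool --steps '[0, 0, 0, 0, 0.0, 0, 0, 0, 0, 0.0, 0, 0, 0, 0, 0.0, 0, 0, 0, 0, 0.0, 0, 0, 0, 0, 0.0]'

```text
clock: 6.48
tcp_pos: [0.4875, 0.0319, 0.0355]
eef_rot: [-2.163, -2.278, -0.001]
wrist_force: [-2.3, -1.5, 6.8]
finger_gap: 0.0089
finger_force: 30.0
```

Call:
drive_tool --steps '[0, 0.12, -1.21, 0, 0, 0, 0.2, -1.2, 0, 0, 0, 0.29, -1.19, 0, 0, 0, 0.37, -1.16, 0, 0, 0, 0.45, -1.13, 0, 0, 0, 0.53, -1.1, 0, 0, 0, 0.6, -1.06, 0, 0]'

```text
clock: 7.35
tcp_pos: [0.5113, 0.0332, 0.1153]
eef_rot: [-2.161, -2.275, 0.004]
wrist_force: [-5.0, 1.6, -3.9]
finger_gap: 0.0089
finger_force: 30.0
```

Call:
drive_tool --steps '[0, 0.68, -1.02, 0, 0, 0, 0.75, -0.97, 0, 0, 0, 0.81, -0.91, 0, 0, 0, 0.87, -0.85, 0, 0, 0, 0.93, -0.79, 0, 0, 0, 0.98, -0.72, 0, 0, 0, 1.03, -0.65, 0, 0]'

```text
clock: 8.22
tcp_pos: [0.5697, 0.0367, 0.1759]
eef_rot: [-2.158, -2.271, 0.007]
wrist_force: [-14.8, 0.7, 13.8]
finger_gap: 0.0086
finger_force: 30.0
```

Call:
drive_tool --steps '[0, 1.08, -0.58, 0, 0, 0, 1.11, -0.5, 0, 0, 0, 1.15, -0.42, 0, 0, 0, 1.17, -0.34, 0, 0, 0, 1.19, -0.26, 0, 0, 0, 1.21, -0.17, 0, 0, 0, 0, 0, 0, 0]'

```text
clock: 9.1
tcp_pos: [0.645, 0.041, 0.1993]
eef_rot: [2.161, 2.277, 0.008]
wrist_force: [-0.7, 3.4, 5.1]
finger_gap: 0.0094
finger_force: 30.0
```

```bash
python3 -c "
from h import *
st()
s=snap('scene','s2')
"
```

```text
t 9.1 tcp [0.645  0.041  0.1993] R [[-0.052, 0.999, 0.005], [0.999, 0.052, 0.002], [0.002, 0.006, -1.0]] F [-0.7  3.4  5.1] gap 0.0094 30.011751651763916
```

View pics/s2.png

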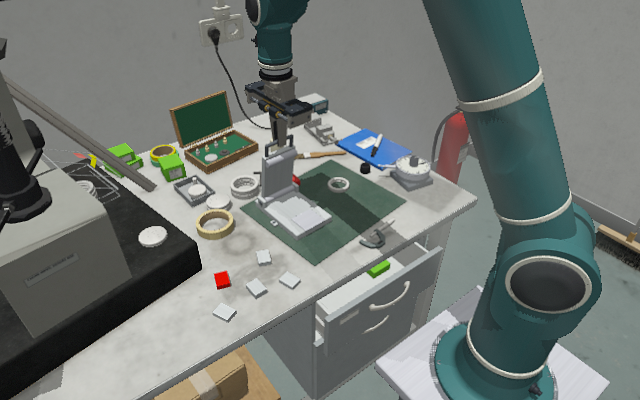

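The plate is up, nearly vertical, with the pad showing at (300,215). The four blocks are unchanged.

Call:
drive_tool --steps '[0, 0, 0, 0, 0.3, 0, 0, 0, 0, 0.3, 0, 0, -2, 0, 0.3, 0, 0, -5, 0, 0.5, 0, 0, -3, 0, 0.5, 0, 0, 0, 0, 0.5]'

```text
clock: 9.9
tcp_pos: [0.6441, 0.039, 0.3009]
eef_rot: [2.162, 2.274, 0.008]
wrist_force: [-0.3, -0.5, -0.4]
finger_gap: 0.0457
finger_force: 0.0
```

```bash
python3 -c "
from h import *
go(.50,.191,.16,158.5)
for n in ('scene','top'):
    s=snap(n)
    for l in ('gauge_pad','hinge_axis','lift_bar'):
        for d in ctrl.landmark_of(n,l)[:1]: print(n,l,d['p'],d['position'],atz(s,d['position'],.025),dep(s,d['position']))
    for d in ctrl.regions_of(n,'plate')[:1]:
        P=cloud(s,d['mask']);print(P.min(0),P.max(0),np.median(P,0))
"
```

```text
t 9.9 F [-0.3 -0.5 -0.4] gap 45.7 shift [ 15.91 -13.63  14.09] n 4.6 turn -65.6 yaw0 92.9
scene gauge_pad 0.6 [306.4, 221.0] [0.53517199 0.03996024 0.025     ] [0.53193749 0.04226355 0.02841954]
scene hinge_axis 0.67 [280.5, 194.1] [0.67036492 0.03055428 0.025     ] [0.65315943 0.04097297 0.04017307]
scene lift_bar 0.95 [275.9, 140.3] [ 0.92719814 -0.11932452  0.025     ] [ 0.84536189 -0.07019998  0.07987883]
[ 0.62798377 -0.17741662 -0.00137082] [0.96616994 0.09347206 0.21599558] [0.65317352 0.04553695 0.11853762]
top gauge_pad 0.7 [316.0, 210.3] [0.53772149 0.03139361 0.025     ] [0.53812682 0.03144823 0.0230999 ]
top hinge_axis 0.93 [315.1, 174.6] [0.65719279 0.04451887 0.025     ] [0.45377796 0.0185911  0.69875183]
top lift_bar 0.48 [314.5, 161.5] [0.70218487 0.05036473 0.025     ] [0.4738021  0.02119839 0.70617415]
[ 0.54930032 -0.0053488   0.03417762] [0.66663117 0.03814019 0.41763613] [0.65252582 0.00561995 0.14331845]
```

Call:
drive_tool --steps '[4, -3.4, 0, 0, 0.55, 4, -3.4, 2, 0, 0.55, 4, -3.4, 6, -5.5, 0.55, 4, -3.4, 6, -10, 0.55, 0, 0, 0, -10, 0.55, 0, 0, 0, -10, 0.55, 0, 0, 0, -10, 0.55, 0, 0, 0, -10, 0.55]'

```text
clock: 11.4
tcp_pos: [0.5113, 0.1731, 0.1827]
eef_rot: [-0.846, -3.026, 0.0]
wrist_force: [0.9, -0.1, 0.1]
finger_gap: 0.0505
finger_force: 0.0
```

Call:
drive_tool --steps '[0, 0, 0, -10, 0.55, 0, 0, 0, 0, 0.55]'

```text
clock: 11.65
tcp_pos: [0.5113, 0.173, 0.1828]
eef_rot: [-0.591, -3.085, -0.0]
wrist_force: [-0.1, 0.9, 0.1]
finger_gap: 0.0508
finger_force: 0.0
```

```bash
cat >> h.py <<'E'
def blobs(s,zlo=.006,zhi=.022,red=True):
    """steel gauge blocks in a picture, from colour and depth"""
    P=cloud(s,np.ones(s['z_map'].shape,bool));rr,cc=np.nonzero(s['z_map']>0)
    H=np.zeros(s['z_map'].shape);H[rr,cc]=P[:,2]
    m=((H>zlo)&(H<zhi)).astype(np.uint8);m=cv2.morphologyEx(m,cv2.MORPH_OPEN,np.ones((3,3)))
    n,lab,stt,cen=cv2.connectedComponentsWithStats(m)
    for i in range(1,n):
        if stt[i,4]<60: continue
        k=lab==i;r=rect(s,k)
        if 32<r[2][0]<50 and 24<r[2][1]<38: print('blk',cen[i].round(),*r,'rgb',s['img'][k].mean(0).round())
E
python3 -c "
from h import *
st()
s=snap('wrist','w3');blobs(s)
s=snap('top');blobs(s)
"
```

```text
t 11.65 tcp [0.5113 0.173  0.1828] R [[-0.929, 0.37, -0.0], [0.37, 0.929, 0.0], [0.0, 0.0, -1.0]] F [-0.1  0.9  0.1] gap 0.0508 0.0
blk [423.  51.] [0.4193 0.3373 0.0104] 23.2 [40.2 31. ] rgb [246. 247. 246.]
blk [354.  94.] [0.4331 0.2511 0.0153] 2.7 [39.7 29.8] rgb [249. 249. 249.]
blk [288.  99.] [0.4096 0.1785 0.0112] 16.9 [39.9 29.8] rgb [249. 249. 249.]
blk [411. 135.] [0.5012 0.2997 0.0132] -16.9 [39.8 30.3] rgb [244.  28.  19.]
blk [326. 171.] [0.5046 0.1889 0.0131] -21.9 [39.6 29.7] rgb [237. 238. 236.]
```

View pics/w3.png

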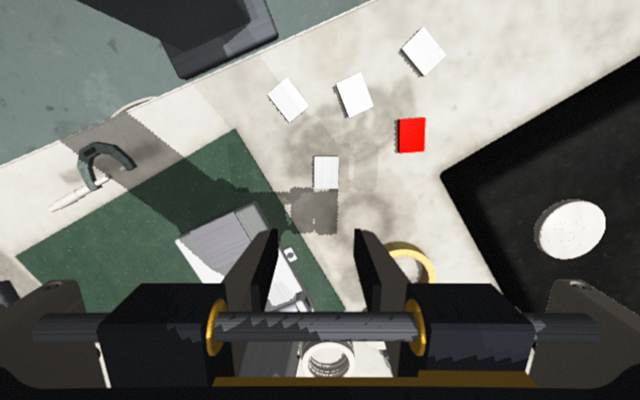

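The wrist view shows all four steel blocks, with the nearest at (326,171), and the red one at (411,135).

```bash
python3 -c "
from h import *
go(.5046,.1889,.003,158.1)
"
```

```text
t 11.8 F [-0.3  0.7 -0.8] gap 50.2 shift [ 1.22  1.23 17.98] n 3.3 turn 0.1 yaw0 158.2
```

Call:
drive_tool --steps '[1.2, 1.2, 4, 0, 0.55, 0, 0, 5, 0, 0.55, 0, 0, 5, 0, 0.55, 0, 0, 3, 0, 0.55, 0, 0, 1, 0, 0.55, 0, 0, 0, 0, 0.0, 0, 0, 0, 0, 0.0, 0, 0, 0, 0, 0.0]'

```text
clock: 12.75
tcp_pos: [0.5055, 0.1891, 0.0042]
eef_rot: [0.588, 3.084, 0.002]
wrist_force: [-0.7, -0.3, 2.3]
finger_gap: 0.0297
finger_force: 30.0
```

Call:
drive_tool --steps '[0, 0, 0, 0, 0.0, 0, 0, -2, 0, 0.0, 0, 0, -5, 0, 0.0, 0, 0, -5, 0, 0, 0, 0, 0, 0, 0]'

```text
clock: 13.38
tcp_pos: [0.507, 0.1898, 0.1267]
eef_rot: [0.587, 3.08, 0.008]
wrist_force: [-1.3, -0.0, -1.2]
finger_gap: 0.0295
finger_force: 30.0
```

```bash
python3 -c "
from h import *
go(.527,.035,.125,183)
"
```

```text
t 13.4 F [-1.3 -0.  -1.2] gap 29.5 shift [ -7.56 -13.65   0.17] n 2.8 turn -24.6 yaw0 158.4
```

Call:
drive_tool --steps '[-2.5, -4.55, 0, 0, 0, -2.5, -4.55, 0, 0, 0, -2.5, -4.55, 0, 0, 0, 0, 0, 0, -8.2, 0, 0, 0, 0, -8.2, 0, 0, 0, 0, -8.2, 0, 0, 0, 0, 0, 0]'

```text
clock: 14.25
tcp_pos: [0.5231, 0.034, 0.1217]
eef_rot: [0.08, -3.139, -0.0]
wrist_force: [-0.6, -0.9, -0.6]
finger_gap: 0.0292
finger_force: 30.0
```

```bash
python3 -c "
from h import *
st()
s=snap('wrist','w4')
for l in ('gauge_pad','hinge_axis'):
    for d in ctrl.landmark_of('wrist',l)[:2]: print(l,d['p'],d['position'],atz(s,d['position'],.025),dep(s,d['position']))
"
```

```text
t 14.25 tcp [0.5231 0.034  0.1217] R [[-0.999, -0.051, -0.002], [-0.051, 0.999, 0.0], [0.002, 0.0, -1.0]] F [-0.6 -0.9 -0.6] gap 0.0292 29.997365176677704
gauge_pad 0.66 [316.8, 210.8] [0.53547041 0.03508973 0.025     ] [0.5023419  0.03285713 0.11860193]
hinge_axis 0.76 [314.0, 322.9] [0.67237596 0.0390528  0.025     ] [0.49817682 0.03127605 0.22593979]
```

View pics/w4.png

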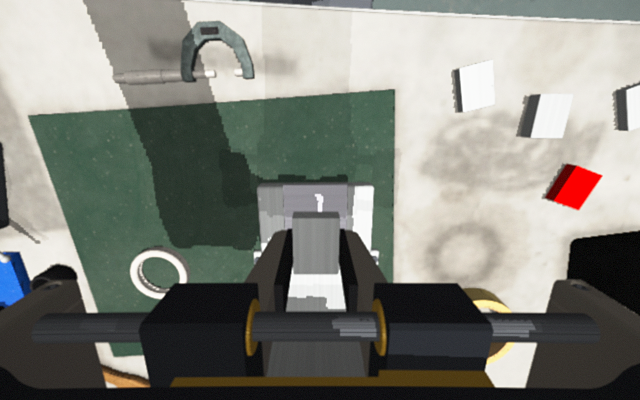

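```bash
python3 -c "
from h import *
s=snap('wrist')
for p in ((258,185),(373,185),(283,185),(347,185),(283,209),(347,209)): print(p,atz(s,p,.024).round(4))
P=cloud(s,np.ones((400,640),bool))
k=(abs(P[:,1]-.035)<.06)&(P[:,0]>.44)&(P[:,0]<.65)&(P[:,2]<.035)
for x0 in np.arange(.44,.60,.01):
    q=P[k&(abs(P[:,0]-x0)<.005)];print(round(x0,3),[ (round(float(np.median(q[abs(q[:,1]-y)<.004][:,2])),4) if (abs(q[:,1]-y)<.004).any() else None) for y in np.arange(-.015,.095,.01)])
"
```

```text
(258, 185) [ 0.5125 -0.0244  0.024 ]
(373, 185) [0.5067 0.0894 0.024 ]
(283, 185) [5.112e-01 3.000e-04 2.400e-02]
(347, 185) [0.508  0.0637 0.024 ]
(283, 209) [0.5364 0.0007 0.024 ]
(347, 209) [0.5331 0.0658 0.024 ]
0.44 [0.0031, 0.0031, 0.0032, 0.0033, 0.0032, 0.0033, 0.0028, 0.003, 0.0031, 0.0031, 0.0034]
0.45 [0.0028, 0.0032, 0.0032, 0.003, 0.0029, 0.0032, 0.0029, 0.0031, 0.0031, 0.0033, 0.0031]
0.46 [0.0032, 0.0031, 0.003, 0.003, 0.003, 0.0031, 0.0029, 0.0031, 0.0034, 0.0031, 0.0032]
0.47 [0.0032, 0.003, 0.003, 0.0031, 0.0032, 0.0031, 0.0031, 0.0032, 0.0031, 0.0032, 0.0032]
0.48 [0.003, 0.0031, 0.003, 0.003, 0.0032, 0.0031, 0.003, 0.0031, 0.0032, 0.0031, 0.0031]
0.49 [0.003, 0.0031, 0.003, 0.0032, 0.0031, 0.0031, 0.003, 0.0031, 0.0031, 0.003, 0.0031]
0.5 [0.0031, 0.003, 0.0029, 0.0029, 0.0029, 0.0032, 0.0033, 0.0031, 0.003, 0.0031, 0.0032]
0.51 [0.0037, 0.0044, 0.0095, 0.0217, 0.0223, 0.024, 0.0242, 0.0244, 0.0223, 0.0216, 0.0221]
0.52 [0.023, 0.0231, 0.025, 0.0252, 0.025, 0.0251, 0.0251, 0.025, 0.0236, 0.023, 0.0231]
0.53 [0.0232, 0.0231, 0.0251, 0.025, 0.025, 0.025, 0.0252, 0.0251, 0.0244, 0.0231, 0.023]
0.54 [0.0229, 0.023, 0.0251, 0.0253, 0.0249, 0.0254, 0.0242, 0.0253, 0.0245, 0.0231, 0.0231]
0.55 [0.023, 0.023, 0.0252, None, None, None, None, None, 0.0247, 0.0232, 0.0231]
0.56 [0.0229, 0.0231, 0.0239, None, None, None, None, None, None, 0.0229, 0.0231]
0.57 [0.023, None, None, None, None, None, None, None, None, None, 0.0228]
0.58 [0.0226, None, None, None, None, None, None, None, None, None, None]
0.59 [None, None, None, None, None, None, None, None, None, None, None]
```

```bash
python3 -c "
from h import *
go(.5375,.0335,.0295,183)
"
```

```text
t 14.4 F [ 0.3  0.4 -1.1] gap 30.1 shift [-1.37 -0.14  9.29] n 1.7 turn -0.1 yaw0 -177.1
```

Call:
drive_tool --steps '[-1.4, -0.1, 3, 0, 0, 0, 0, 4, 0, 0, 0, 0, 1.6, 0, 0, 0, 0, 0.7, 0, 0, 0, 0, 0, 0, 0, 0, 0, 0, 0, 0.5, 0, 0, 0, 0, 0.5]'

```text
clock: 15.32
tcp_pos: [0.5388, 0.0341, 0.0306]
eef_rot: [-0.083, 3.139, 0.0]
wrist_force: [0.0, -0.3, -0.3]
finger_gap: 0.0456
finger_force: 0.0
```

Call:
drive_tool --steps '[0, 0, 0, 0, 0.5, 0, 0, -3, 0, 0.5, 0, 0, -5, 0, 0.5, 0, 0, -5, 0, 0.5]'

```text
clock: 15.82
tcp_pos: [0.5378, 0.0339, 0.1612]
eef_rot: [0.083, -3.14, 0.0]
wrist_force: [1.1, 0.1, 0.3]
finger_gap: 0.0458
finger_force: 0.0
```

```bash
python3 -c "
from h import *
s=snap('wrist');blobs(s);blobs(s,.027,.045)
go(.4096,.1785,.14,196.9)
"
```

```text
blk [459.  74.] [0.4098 0.1785 0.0113] 16.2 [40.5 31.6] rgb [240. 241. 240.]
blk [607.  91.] [0.4192 0.3368 0.0104] 25.0 [40.9 32.1] rgb [229. 230. 229.]
blk [523. 101.] [0.4335 0.251  0.0153] 2.4 [39.5 31.8] rgb [220. 221. 220.]
blk [549. 166.] [0.5014 0.2994 0.0134] -17.3 [39.7 32.4] rgb [229.   8.   7.]
blk [316. 191.] [0.538  0.0329 0.0383] 3.6 [40.4 29.8] rgb [144. 145. 144.]
t 15.9 F [2.2 0.3 3.7] gap 46.0 shift [12.46 15.12  2.78] n 3.6 turn -13.9 yaw0 -177.0
```

Call:
drive_tool --steps '[3.1, 3.8, 0, 0, 0.55, 3.1, 3.8, 0, 0, 0.55, 3.1, 3.8, 0, 0, 0.55, 3.1, 3.8, 0, 0, 0.55, 0, 0, 0, -7, 0.55, 0, 0, 5, -7, 0.55, 0, 0, 5, 0, 0.55]'

```text
clock: 16.75
tcp_pos: [0.4071, 0.1799, 0.0595]
eef_rot: [-0.467, 3.103, 0.002]
wrist_force: [0.4, -0.1, -0.3]
finger_gap: 0.0506
finger_force: 0.0
```

```bash
python3 -c "
from h import *
go(.4098,.1785,.003,196.5)
s=snap('wrist');blobs(s)
"
```

```text
t 16.8 F [ 0.4 -0.1 -0.3] gap 50.6 shift [-0.22 -0.21  5.65] n 1.0 turn 0.6 yaw0 -162.9
blk [314. 216.] [0.4093 0.1781 0.0111] 16.8 [40.4 30. ] rgb [135. 137. 135.]
```

Call:
drive_tool --steps '[-0.2, -0.2, 3, 0, 0.55, 0, 0, 2, 0, 0.55, 0, 0, 0.6, 0, 0.55, 0, 0, 0, 0, 0, 0, 0, 0, 0, 0, 0, 0, 0, 0, 0, 0, 0, 0, 0, 0]'

```text
clock: 17.68
tcp_pos: [0.4094, 0.1783, 0.0048]
eef_rot: [-0.465, 3.105, 0.001]
wrist_force: [-0.5, -0.7, 7.2]
finger_gap: 0.0296
finger_force: 30.0
```

Call:
drive_tool --steps '[0, 0, -2, 0, 0.0, 0, 0, -5, 0, 0, 0, 0, -5, 0, 0, 0, 0, 0, 0, 0]'

```text
clock: 18.18
tcp_pos: [0.4111, 0.1791, 0.1273]
eef_rot: [-0.464, 3.1, 0.005]
wrist_force: [0.1, 0.8, -1.2]
finger_gap: 0.0292
finger_force: 30.0
```

```bash
python3 -c "
from h import *
st();go(.538,.0335,.125,183)
"
```

```text
t 18.18 tcp [0.4111 0.1791 0.1273] R [[-0.956, -0.293, 0.007], [-0.293, 0.956, 0.004], [-0.008, 0.002, -1.0]] F [ 0.1  0.8 -1.2] gap 0.0292 29.99982386827469
t 18.2 F [ 0.1  0.8 -1.2] gap 29.2 shift [ -7.87 -17.64   0.23] n 3.5 turn 14.0 yaw0 -163.0
```

Call:
drive_tool --steps '[-2, -4.4, 0, 0, 0.0, -2, -4.4, 0, 0, 0.0, -2, -4.4, 0, 0, 0, -1.9, -4.4, 0, 0, 0, 0, 0, 0, 7, 0, 0, 0, 0, 7, 0, 0, 0, 0, 0, 0]'

```text
clock: 19.05
tcp_pos: [0.5349, 0.0325, 0.1225]
eef_rot: [0.085, -3.138, 0.001]
wrist_force: [-0.3, 0.6, -0.2]
finger_gap: 0.0298
finger_force: 30.0
```

```bash
python3 -c "
from h import *
go(.538,.0332,.043,183)
"
```

```text
t 19.1 F [-0.3  0.6 -0.2] gap 29.8 shift [-0.31  0.05  7.95] n 1.4 turn 0.1 yaw0 -176.9
```

Call:
drive_tool --steps '[-0.3, 0.1, 4, 0, 0, 0, 0, 3, 0, 0, 0, 0, 0.9, 0, 0, 0, 0, 0.1, 0, 0, 0, 0, 0, 0, 0, 0, 0, 0, 0, 0.5, 0, 0, 0, 0, 0.5]'

```text
clock: 19.92
tcp_pos: [0.5392, 0.0339, 0.0443]
eef_rot: [-0.083, 3.139, 0.0]
wrist_force: [-0.8, 0.2, 0.1]
finger_gap: 0.0455
finger_force: 0.0
```

Call:
drive_tool --steps '[0, 0, 0, 0, 0.5, 0, 0, -3, 0, 0.5, 0, 0, -5, 0, 0.5, 0, 0, -4, 0, 0.5]'

```text
clock: 20.42
tcp_pos: [0.539, 0.0338, 0.1656]
eef_rot: [-0.083, 3.14, 0.0]
wrist_force: [0.5, 0.5, -0.3]
finger_gap: 0.0459
finger_force: 0.0
```

```bash
python3 -c "
from h import *
s=snap('wrist');blobs(s);blobs(s,.04,.06)
go(.4335,.251,.14,182.5)
"
```

```text
blk [603.  90.] [0.4193 0.337  0.0105] 23.2 [40.8 32.2] rgb [231. 232. 230.]
blk [521. 100.] [0.4336 0.2511 0.0153] 2.7 [39.7 31.8] rgb [221. 222. 221.]
blk [546. 164.] [0.5016 0.2998 0.0133] -17.3 [39.6 32.1] rgb [230.   8.   7.]
blk [316. 192.] [0.5394 0.0329 0.0493] 3.0 [40.4 29.6] rgb [144. 145. 143.]
t 20.5 F [ 1.9 -0.3  3.8] gap 46.0 shift [ 9.7  22.24  3.05] n 4.4 turn 0.5 yaw0 -177.0
```

Call:
drive_tool --steps '[1.95, 4.45, 0, 0, 0.55, 1.95, 4.45, 0, 0, 0.55, 1.95, 4.45, 0, 0, 0.55, 1.95, 4.45, 0, 0.5, 0.55, 1.9, 4.45, 0, 0, 0.55, 0, 0, 5, 0, 0.55, 0, 0, 5, 0, 0.55, 0, 0, 0, 0, 0.55]'

```text
clock: 21.48
tcp_pos: [0.428, 0.2495, 0.061]
eef_rot: [0.07, -3.135, 0.007]
wrist_force: [-0.6, -0.3, 0.3]
finger_gap: 0.0505
finger_force: 0.0
```

```bash
python3 -c "
from h import *
go(.4336,.2511,.003,182.7)
s=snap('wrist');blobs(s)
"
```

```text
t 21.5 F [-0.6 -0.3  0.3] gap 50.5 shift [-0.57  0.14  5.8 ] n 1.1 turn -0.2 yaw0 -177.5
blk [421. 208.] [0.4188 0.3369 0.0102] 24.4 [40.6 30.3] rgb [219. 220. 218.]
blk [319. 221.] [0.4326 0.2511 0.0151] 2.5 [40.1 29.9] rgb [114. 115. 114.]
```

Call:
drive_tool --steps '[-0.5, 0.1, 3, 0, 0.55, 0, 0, 2, 0, 0.55, 0, 0, 0.7, 0, 0.55, 0, 0, 0, 0, 0, 0, 0, 0, 0, 0, 0, 0, 0, 0, 0, 0, 0, 0, 0, 0]'

```text
clock: 22.4
tcp_pos: [0.4363, 0.2528, 0.008]
eef_rot: [-0.069, 3.139, 0.002]
wrist_force: [-1.2, 0.7, 7.5]
finger_gap: 0.0292
finger_force: 30.0
```

Call:
drive_tool --steps '[0, 0, -2, 0, 0.0, 0, 0, -5, 0, 0, 0, 0, -5, 0, 0, 0, 0, 0, 0, 0]'

```text
clock: 22.9
tcp_pos: [0.4377, 0.2539, 0.1306]
eef_rot: [-0.069, 3.134, 0.008]
wrist_force: [-0.1, -0.0, -0.4]
finger_gap: 0.0294
finger_force: 30.0
```

```bash
python3 -c "
from h import *
go(.5385,.0332,.125,183)
"
```

```text
t 22.9 F [-0.1 -0.  -0.4] gap 29.4 shift [ -9.09 -22.49   0.56] n 4.4 turn -0.5 yaw0 -177.5
```

Call:
drive_tool --steps '[-1.9, -4.5, 0, 0, 0.0, -1.9, -4.5, 0, 0, 0.0, -1.9, -4.5, 0, 0, 0, -1.9, -4.5, 0, 0, 0, -1.9, -4.5, 0, -0.5, 0, 0, 0, 0, 0, 0]'

```text
clock: 23.65
tcp_pos: [0.5406, 0.027, 0.1256]
eef_rot: [0.072, -3.14, 0.004]
wrist_force: [0.2, -0.4, -1.8]
finger_gap: 0.0293
finger_force: 30.0
```

```bash
python3 -c "
from h import *
go(.5405,.0332,.057,183)
"
```

```text
t 23.6 F [ 0.2 -0.4 -1.8] gap 29.3 shift [-0.02  0.62  6.86] n 1.3 turn -0.4 yaw0 -177.4
```

Call:
drive_tool --steps '[0, 0.6, 0, -0.4, 0, 0, 0, 3, 0, 0, 0, 0, 2.5, 0, 0, 0, 0, 0.8, 0, 0, 0, 0, 0, 0, 0]'

```text
clock: 24.28
tcp_pos: [0.5394, 0.0389, 0.0635]
eef_rot: [0.097, -3.139, -0.0]
wrist_force: [0.3, -0.7, -1.0]
finger_gap: 0.0295
finger_force: 30.0
```

```bash
python3 -c "
from h import *
go(.5405,.0332,.057,183)
"
```

```text
t 24.3 F [ 0.3 -0.7 -1. ] gap 29.5 shift [-0.07 -0.58  0.65] n 0.2 turn 0.5 yaw0 -176.5
```

Call:
drive_tool --steps '[-0.1, -0.55, 0, 0, 0, 0, 0, 0, 0, 0, 0, 0, 0.6, 0, 0, 0, 0, 0.1, 0, 0, 0, 0, 0, 0, 0, 0, 0, 0, 0, 0]'

```text
clock: 25.02
tcp_pos: [0.5416, 0.0323, 0.0573]
eef_rot: [-0.094, 3.14, 0.0]
wrist_force: [-1.4, -0.3, 6.0]
finger_gap: 0.0294
finger_force: 30.0
```

Call:
drive_tool --steps '[0, 0, 0, 0, 0.5, 0, 0, 0, 0, 0.5, 0, 0, 0, 0, 0.5, 0, 0, -3, 0, 0.5, 0, 0, -5, 0, 0.5, 0, 0, -4, 0, 0.5, 0, 0, 0, 0, 0.5]'

```text
clock: 25.9
tcp_pos: [0.5435, 0.0325, 0.1799]
eef_rot: [-0.094, 3.134, 0.002]
wrist_force: [0.1, 0.1, -0.4]
finger_gap: 0.0462
finger_force: 0.0
```

```bash
python3 -c "
from h import *
s=snap('wrist');blobs(s);blobs(s,.055,.075)
go(.4192,.337,.14,203.7)
"
```

```text
blk [593.  88.] [0.4194 0.3369 0.0104] 22.5 [40.7 32. ] rgb [230. 231. 229.]
blk [538. 159.] [0.5013 0.2997 0.0133] -17.3 [40.  31.9] rgb [231.   9.   8.]
blk [315. 186.] [0.5377 0.031  0.0644] 4.2 [39.9 29.5] rgb [150. 151. 149.]
t 25.9 F [-0.7  0.3 -0.3] gap 46.3 shift [10.44 31.13  3.8 ] n 6.0 turn -20.3 yaw0 -176.6
```

Call:
drive_tool --steps '[1.5, 4.45, 0, 0, 0.55, 1.5, 4.45, 0, 0, 0.55, 1.5, 4.45, 0, 0, 0.55, 1.5, 4.45, 0, 0, 0.55, 1.5, 4.45, 0, 0, 0.55, 1.5, 4.45, 0, 0, 0.55, 1.4, 4.45, 0, 0, 0.55, 0, 0, 5, -7, 0.55]'

```text
clock: 26.95
tcp_pos: [0.4181, 0.3429, 0.1275]
eef_rot: [-0.301, 3.123, 0.008]
wrist_force: [0.9, -0.7, -1.0]
finger_gap: 0.0504
finger_force: 0.0
```

Call:
drive_tool --steps '[0, 0, 5, -7, 0.55, 0, 0, 2, -6.3, 0.55, 0, 0, 0, 0, 0.55]'

```text
clock: 27.32
tcp_pos: [0.4169, 0.3353, 0.0538]
eef_rot: [0.643, -3.069, 0.005]
wrist_force: [0.3, 0.3, 0.1]
finger_gap: 0.0508
finger_force: 0.0
```

```bash
python3 -c "
from h import *
s=snap('wrist');blobs(s)
go(.4194,.3369,.003,203)
"
```

```text
blk [318. 220.] [0.4188 0.3372 0.0101] 22.8 [40.6 29.8] rgb [124. 125. 124.]
t 27.4 F [ 1.1 -0.2  0.4] gap 50.5 shift [-0.16  0.01  5.24] n 1.0 turn 0.6 yaw0 -156.4
```

Call:
drive_tool --steps '[-0.2, 0.1, 3, 0.6, 0.55, 0, 0, 2, 0, 0.55, 0, 0, 0.2, 0, 0.55, 0, 0, 0, 0, 0.55, 0, 0, 0, 0, 0, 0, 0, 0, 0, 0, 0, 0, 0, 0, 0, 0, 0, 0, 0, 0]'

```text
clock: 28.38
tcp_pos: [0.4207, 0.3391, 0.0055]
eef_rot: [-0.629, 3.077, 0.001]
wrist_force: [-0.3, -1.2, 6.8]
finger_gap: 0.0294
finger_force: 30.0
```

Call:
drive_tool --steps '[0, 0, -2, 0, 0.0, 0, 0, -5, 0, 0, 0, 0, -5, 0, 0, 0, 0, -1, 0, 0, 0, 0, 0, 0, 0]'

```text
clock: 29.0
tcp_pos: [0.4202, 0.3387, 0.1348]
eef_rot: [-0.63, 3.077, 0.0]
wrist_force: [-0.1, -0.1, -1.6]
finger_gap: 0.029
finger_force: 30.0
```

```bash
python3 -c "
from h import *
go(.538,.0325,.14,183)
"
```

```text
t 29.0 F [-0.1 -0.1 -1.6] gap 29.0 shift [  1.19 -32.78  -0.52] n 6.0 turn 20.1 yaw0 -156.9
```

Call:
drive_tool --steps '[0.2, -4.7, 0, 0, 0, 0.2, -4.7, 0, 0, 0, 0.2, -4.7, 0, 0, 0, 0.2, -4.7, 0, 0, 0, 0.1, -4.7, 0, 0, 0, 0.1, -4.7, 0, 0, 0, 0.1, -4.6, 0, 0, 0, 0, 0, 0, 7, 0]'

```text
clock: 30.0
tcp_pos: [0.5386, 0.0277, 0.1325]
eef_rot: [0.424, -3.109, 0.003]
wrist_force: [-0.8, 1.0, -1.0]
finger_gap: 0.0291
finger_force: 30.0
```

Call:
drive_tool --steps '[0, 0, 0, 7, 0, 0, 0, 0, 6, 0, 0, 0, 0, 0, 0, 0, 0, 0, 0, 0]'

```text
clock: 30.5
tcp_pos: [0.5383, 0.0328, 0.1336]
eef_rot: [0.089, -3.138, 0.001]
wrist_force: [-0.2, -0.6, -1.9]
finger_gap: 0.0291
finger_force: 30.0
```

```bash
python3 -c "
from h import *
go(.5395,.0325,.0695,183)
"
```

```text
t 30.5 F [-0.2 -0.6 -1.9] gap 29.1 shift [-0.12 -0.04  6.41] n 1.2 turn 0.2 yaw0 -176.8
```

Call:
drive_tool --steps '[-0.1, 0, 3, 0, 0, 0, 0, 2.4, 0, 0, 0, 0, 0.6, 0, 0, 0, 0, 0.3, 0, 0, 0, 0, 0.1, 0, 0, 0, 0, 0, 0, 0]'

```text
clock: 31.25
tcp_pos: [0.5405, 0.0329, 0.0715]
eef_rot: [-0.086, 3.139, 0.0]
wrist_force: [-0.4, 0.4, -0.8]
finger_gap: 0.0291
finger_force: 30.0
```

Call:
drive_tool --steps '[0, 0, 0, 0, 0.5, 0, 0, 0, 0, 0.5, 0, 0, 0, 0, 0.5, 0, 0, -3, 0, 0.5, 0, 0, -5, 0, 0.5, 0, 0, -4, 0, 0.5, 0, 0, 0, 0, 0.5]'

```text
clock: 32.12
tcp_pos: [0.5422, 0.033, 0.1941]
eef_rot: [-0.085, 3.134, 0.002]
wrist_force: [1.2, -0.4, 0.5]
finger_gap: 0.0458
finger_force: 0.0
```

```bash
python3 -c "
from h import *
s=snap('wrist','w5');blobs(s);blobs(s,.065,.08);st()
for n in ('scene','top'):
    t=snap(n)
    for d in ctrl.landmark_of(n,'lift_bar')[:2]: print(n,d['p'],d['position'],atz(t,d['position'],.205))
    for d in ctrl.regions_of(n,'plate')[:1]:
        P=cloud(t,d['mask']);P=P[(P[:,2]>.15)&(P[:,2]<.24)&(P[:,0]<.72)];print(len(P),np.percentile(P,[5,50,95],axis=0).round(3) if len(P) else '')
"
```

```text
blk [529. 157.] [0.5016 0.2999 0.0134] -15.6 [39.7 31.8] rgb [233.  10.   8.]
blk [315. 187.] [0.538  0.0318 0.0744] 3.8 [39.8 29.7] rgb [155. 156. 155.]
t 32.17 tcp [0.5408 0.033  0.1921] R [[-0.998, -0.055, 0.003], [-0.055, 0.999, 0.001], [-0.003, 0.001, -1.0]] F [-0.6  0.2 -0.3] gap 0.0457 0.0
scene 0.58 [277.7, 142.2] [0.64826683 0.04327996 0.205     ]
405 [[0.631 0.018 0.158]
 [0.64  0.063 0.171]
 [0.652 0.088 0.209]]
0
```

View pics/w5.png

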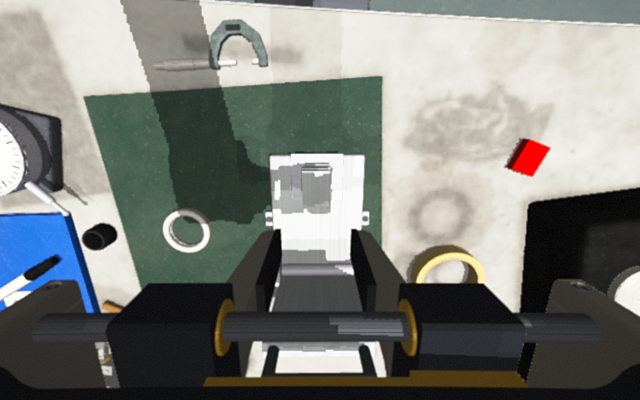

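The view shows the stack square on the pad at (316,187), the ring at (186,231) and the loupe at (100,236). Next I lower the plate.

Call:
drive_tool --steps '[0, 0, -5, 0, 0.3, 0, 0, -5.5, 0, 0.3, 0, 0, 0, 10, 0.3, 0, 0, 0, 10, 0.3, 0, 0, 0, 10, 0.3, 0, 0, 0, 10, 0.3, 0, 0, 0, 10, 0.3, 0, 0, 0, 10, 0.3]'

```text
clock: 33.48
tcp_pos: [0.5398, 0.0328, 0.295]
eef_rot: [-1.503, -2.757, 0.002]
wrist_force: [-0.5, 0.8, 0.7]
finger_gap: 0.0279
finger_force: 0.0
```

Call:
drive_tool --steps '[0, 0, 0, 10, 0.3, 0, 0, 0, 10, 0.3, 0, 0, 0, 10, 0.3, 0, 5, 0, 0, 0.3, 0, 5, 0, 0, 0.3, 0, 0, 0, 0, 0.3, 0, 0, 0, 0, 0.3]'

```text
clock: 34.35
tcp_pos: [0.639, 0.0379, 0.2947]
eef_rot: [-2.16, -2.28, 0.003]
wrist_force: [-0.0, -0.1, 0.2]
finger_gap: 0.0276
finger_force: 0.0
```

```bash
python3 -c "
from h import *
go(.6445,.040,.199,93)
s=snap('wrist','w6')
for d in ctrl.landmark_of('wrist','lift_bar')[:2]: print(d['p'],d['position'],atz(s,d['position'],.207))
"
```

```text
t 34.4 F [-0.  -0.1  0.2] gap 27.6 shift [0.18 0.56 9.57] n 1.7 turn 0.1 yaw0 93.1
0.65 [321.0, 199.3] [0.64431594 0.04005674 0.207     ]
```

View pics/w6.png

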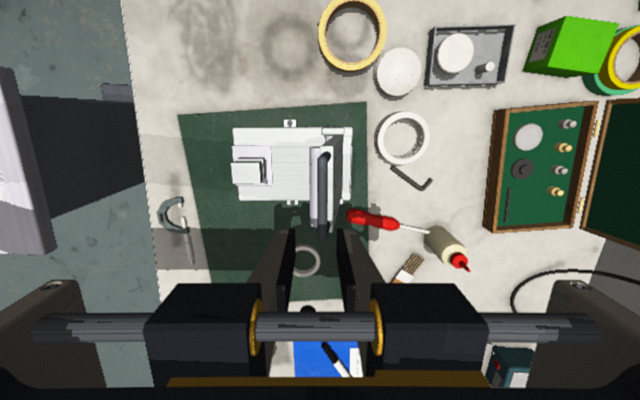

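The upright plate's bar is at (322,190), between the fingers and matching the estimate.

Call:
drive_tool --steps '[0.2, 0.55, 3, 0, 0.3, 0, 0, 4, 0, 0.3, 0, 0, 2.5, 0, 0.3, 0, 0, 0, 0, 0.3, 0, 0, 0, 0, 0, 0, 0, 0, 0, 0, 0, 0, 0, 0, 0, 0, 0, 0, 0, 0]'

```text
clock: 35.45
tcp_pos: [0.6459, 0.0406, 0.2027]
eef_rot: [2.159, 2.281, 0.003]
wrist_force: [-2.4, 0.2, 7.2]
finger_gap: 0.0088
finger_force: 30.0
```

Call:
drive_tool --steps '[0, -1.21, 0.17, 0, 0, 0, -1.19, 0.26, 0, 0, 0, -1.17, 0.34, 0, 0, 0, -1.15, 0.42, 0, 0, 0, -1.11, 0.5, 0, 0, 0, -1.08, 0.58, 0, 0, 0, 0, 0, 0, 0]'

```text
clock: 36.33
tcp_pos: [0.5757, 0.0363, 0.179]
eef_rot: [-2.16, -2.281, 0.0]
wrist_force: [-5.2, -1.7, 6.1]
finger_gap: 0.0087
finger_force: 30.0
```

Call:
drive_tool --steps '[0, -1.03, 0.65, 0, 0, 0, -0.98, 0.72, 0, 0, 0, -0.93, 0.79, 0, 0, 0, -0.87, 0.85, 0, 0, 0, -0.81, 0.91, 0, 0, 0, -0.75, 0.97, 0, 0, 0, 0, 0, 0, 0]'

```text
clock: 37.2
tcp_pos: [0.5209, 0.033, 0.1284]
eef_rot: [-2.159, -2.279, 0.005]
wrist_force: [-4.6, -2.4, -0.8]
finger_gap: 0.0087
finger_force: 30.0
```

```bash
python3 -c "
from h import *
st()"
```

```text
t 37.2 tcp [0.5209 0.033  0.1284] R [[-0.054, 0.999, -0.004], [0.999, 0.054, -0.001], [-0.001, -0.004, -1.0]] F [-4.6 -2.4 -0.8] gap 0.0087 30.013225078582764
```

Call:
drive_tool --steps '[0, 0, 0, 0, 0.35, 0, 0, 0, 0, 0.35, 0, 0, -2, 0, 0.35, 0, 0, -5, 0, 0.35, 0, 0, -5, 0, 0.35, 0, 0, -3, 0, 0.5, 0, 0, 0, 0, 0.5]'

```text
clock: 38.08
tcp_pos: [0.5249, 0.0345, 0.2822]
eef_rot: [2.157, 2.279, 0.01]
wrist_force: [0.6, 0.0, -0.4]
finger_gap: 0.0457
finger_force: 0.0
```

```bash
python3 -c "
from h import *
go(.521,-.335,.24,-83)"
```

```text
t 38.1 F [ 0.6  0.  -0.4] gap 45.7 shift [-36.87  -2.42   4.22] n 6.8 turn 176.2 yaw0 93.2
```

Call:
drive_tool --steps '[-4.6, -0.3, 0.5, 0, 0.5, -4.6, -0.3, 0.5, 0, 0.5, -4.6, -0.3, 0.5, 0, 0.5, -4.6, -0.3, 0.5, 0, 0.5, -4.6, -0.3, 0.5, 0, 0.5, -4.6, -0.3, 0.5, 0, 0.5, -4.6, -0.3, 0.5, 0, 0.5, -4.6, -0.3, 0.5, 0, 0.5]'

```text
clock: 39.08
tcp_pos: [0.5187, -0.3359, 0.2376]
eef_rot: [-2.159, -2.281, 0.001]
wrist_force: [0.3, 0.0, -0.1]
finger_gap: 0.0457
finger_force: 0.0
```

Call:
drive_tool --steps '[0, 0, 0, 10.4, 0.5, 0, 0, 0, 10.4, 0.5, 0, 0, 0, 10.4, 0.5, 0, 0, 0, 10.4, 0.5, 0, 0, 0, 10.4, 0.5, 0, 0, 0, 10.4, 0.5, 0, 0, 0, 10.4, 0.5, 0, 0, 0, 10.4, 0.5]'

```text
clock: 40.08
tcp_pos: [0.5187, -0.3346, 0.2379]
eef_rot: [-3.13, -0.263, 0.002]
wrist_force: [-0.0, -0.2, -1.0]
finger_gap: 0.046
finger_force: 0.0
```

Call:
drive_tool --steps '[0, 0, 0, 10.4, 0.5, 0, 0, 0, 10.4, 0.5, 0, 0, 0, 10.4, 0.5, 0, 0, 0, 10.4, 0.5, 0, 0, 0, 10.4, 0.5, 0, 0, 0, 10.4, 0.5, 0, 0, 0, 10.4, 0.5, 0, 0, 0, 10.4, 0.5]'

```text
clock: 41.08
tcp_pos: [0.5187, -0.3346, 0.2379]
eef_rot: [2.515, -1.881, -0.001]
wrist_force: [0.5, -1.1, -0.6]
finger_gap: 0.0459
finger_force: 0.0
```

```bash
python3 -c "
from h import *
S=st();print(np.round(S['q'],2))
s=snap('wrist','w7')
for l,z in (('knob',.069),('gauge',.0)):
    for d in ctrl.landmark_of('wrist',l)[:2]: print(l,d['p'],d['position'],atz(s,d['position'],z),dep(s,d['position']))
P=cloud(s,np.ones((400,640),bool));k=(P[:,2]>.074)&(P[:,2]<.084)&(np.hypot(P[:,0]-.521,P[:,1]+.335)<.04);print(k.sum(),P[k].mean(0),P[k].min(0),P[k].max(0))
k=(P[:,2]>.05)&(P[:,2]<.06)&(np.hypot(P[:,0]-.521,P[:,1]+.335)<.07);print(k.sum(),cv2.minEnclosingCircle(P[k][:,:2].astype(np.float32)))
"
```

```text
t 41.08 tcp [ 0.5187 -0.3346  0.2379] R [[0.282, -0.959, -0.001], [-0.959, -0.282, -0.0], [-0.0, 0.001, -1.0]] F [ 0.5 -1.1 -0.6] gap 0.0459 0.0
[-0.33  0.73  1.32  1.72 -0.74  1.3  -1.7 ]
knob 0.92 [309.6, 179.8] [ 0.52679178 -0.33620386  0.069     ] [ 0.52726476 -0.33853903  0.07901252]
gauge 0.7 [242.7, 380.2] [5.37267998e-01 8.97677293e-02 5.55111512e-17] [ 0.54205474 -0.34718442  0.35291484]
gauge 0.64 [310.6, 169.7] [ 0.52635688 -0.33529501  0.        ] [ 0.5293998  -0.35008908  0.07548025]
339 [ 0.52443678 -0.33866291  0.07851887] [ 0.51141868 -0.35105346  0.07407386] [ 0.53694886 -0.32586565  0.08065112]
4140 ((0.5241800546646118, -0.3379715383052826), 0.04983648285269737)
```

View pics/w7.png

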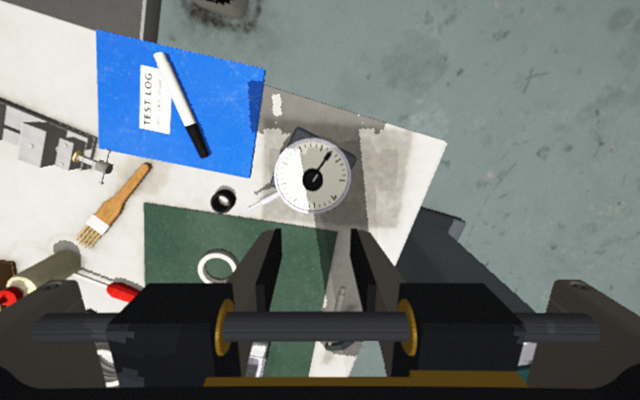

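The view shows the knob at (313,180) with the hand pointing to (329,152). The loupe at (223,198) and the ring at (217,266) are undisturbed.

```bash
python3 -c "
from h import *
s=snap('wrist')
c=atz(s,(313,180),.077);t=atz(s,(329.5,151.5),.055);print(c,t,np.degrees(np.arctan2(t[1]+.338,t[0]-.524)),np.hypot(t[1]+.338,t[0]-.524))
go(.5243,-.3383,.061)
P=cloud(s,np.ones((400,640),bool));k=(P[:,2]>.004)&(P[:,2]<.045)&(np.hypot(P[:,0]-.524,P[:,1]+.338)<.07);q=P[k]
for z0 in np.arange(.006,.046,.004):
    w=q[abs(q[:,2]-z0)<.002];print(round(z0,3),len(w),cv2.minAreaRect((w[:,:2]*1000).astype(np.float32)) if len(w)>5 else '')
k=(P[:,2]>.02)&(P[:,2]<.05)&(np.hypot(P[:,0]-.524,P[:,1]+.338)<.11)&(np.hypot(P[:,0]-.524,P[:,1]+.338)>.065);q=P[k]
print('stem',len(q),np.degrees(np.arctan2(np.median(q[:,1])+.338,np.median(q[:,0])-.524)))
"
```

```text
[ 0.52292172 -0.3391018   0.077     ] [ 0.51228666 -0.37531798  0.055     ] -107.42598808596522 0.03911309553581458
t 41.3 F [-0.3  0.3 -0.1] gap 45.8 shift [ 0.5  -0.43 17.72] n 3.2 turn 0 yaw0 -73.1
0.006 7 ((507.76971435546875, -381.6184997558594), (0.0935068130493164, 64.26287841796875), 79.71564483642578)
0.01 6 ((518.7311401367188, -383.6246643066406), (0.1550445556640625, 66.74403381347656), 79.70474243164062)
0.014 20 ((535.5796508789062, -365.8595275878906), (117.9802474975586, 63.086490631103516), 23.4527645111084)
0.018 281 ((524.0870361328125, -338.90802001953125), (90.1299057006836, 95.52210998535156), 79.65201568603516)
0.022 75 ((538.2684936523438, -359.58349609375), (120.64480590820312, 64.90706634521484), 31.92165756225586)
0.026 0 
0.03 0 
0.034 3 
0.038 15 ((535.4237060546875, -378.580078125), (69.54960632324219, 13.727903366088867), 15.52680492401123)
0.042 27 ((552.9990844726562, -345.8869934082031), (116.22899627685547, 41.67732238769531), 57.20839309692383)
stem 126 44.12133328248954
```

Call:
drive_tool --steps '[0.5, -0.4, 4, 0, 0.45, 0, 0, 5, 0, 0.45, 0, 0, 5, 0, 0.45, 0, 0, 2.7, 0, 0.45, 0, 0, 0.9, 0, 0.45, 0, 0, 0, 0, 0, 0, 0, 0, 0, 0, 0, 0, 0, 0, 0]'

```text
clock: 42.28
tcp_pos: [0.5245, -0.3395, 0.0648]
eef_rot: [2.521, -1.875, 0.004]
wrist_force: [-0.7, 0.3, 4.6]
finger_gap: 0.0242
finger_force: 30.0
```

Call:
drive_tool --steps '[0, 0, 0, 0, 0, 0, 0, 0, -10, 0, 0, 0, 0, -10, 0, 0, 0, 0, -10, 0, 0, 0, 0, -10, 0, 0, 0, 0, -10, 0, 0, 0, 0, -10, 0, 0, 0, 0, 0, 0]'

```text
clock: 43.28
tcp_pos: [0.5264, -0.3374, 0.0648]
eef_rot: [-3.118, 0.362, -0.007]
wrist_force: [1.9, 3.3, 7.6]
finger_gap: 0.0242
finger_force: 30.0
```

```bash
python3 -c "
from h import *
S=st();print(np.round(S['q'],2),np.round(S['wrist_torque'],2));go(.5243,-.3383,.061,184)"
```

```text
t 43.27 tcp [ 0.5264 -0.3374  0.0648] R [[0.973, -0.229, 0.005], [-0.229, -0.973, 0.002], [0.004, -0.003, -1.0]] F [1.9 3.3 7.6] gap 0.0242 30.003241002559662
[-0.1   0.78  0.89  1.81 -0.76  0.93 -0.66] [ 0.88 -0.34  0.02]
t 43.3 F [1.9 3.3 7.6] gap 24.2 shift [-0.18  0.13  0.38] n 0.1 turn 162.7 yaw0 -13.3
```

Call:
drive_tool --steps '[0, 0, 0, -10, 0, 0, 0, 0, -10, 0, 0, 0, 0, -10, 0, 0, 0, 0, -10, 0, 0, 0, 0, -10, 0, 0, 0, 0, -10, 0, 0, 0, 0, -10, 0, 0, 0, 0, -10, 0]'

```text
clock: 44.28
tcp_pos: [0.5248, -0.3343, 0.0647]
eef_rot: [-2.614, -1.731, -0.006]
wrist_force: [-4.3, 10.6, 15.2]
finger_gap: 0.0241
finger_force: 30.0
```

Call:
drive_tool --steps '[0, 0, 0, -10, 0, 0, 0, 0, -10, 0, 0, 0, 0, -10, 0, 0, 0, 0, -10, 0, 0, 0, 0, -10, 0, 0, 0, 0, -10, 0, 0, 0, 0, -10, 0, 0, 0, 0, -10, 0]'

```text
clock: 45.28
tcp_pos: [0.5215, -0.3354, 0.0646]
eef_rot: [-0.892, -3.005, -0.007]
wrist_force: [-10.2, 8.9, 19.1]
finger_gap: 0.0242
finger_force: 30.0
```

```bash
python3 -c "
from h import *
S=st();print(np.round(S['q'],2),np.round(S['wrist_torque'],2));go(.5243,-.3383,.061,184)"
```

```text
t 45.27 tcp [ 0.5215 -0.3354  0.0646] R [[-0.838, 0.546, -0.006], [0.546, 0.838, 0.006], [0.008, 0.002, -1.0]] F [-10.2   8.9  19.1] gap 0.0242 30.00307470560074
[ 0.37  0.61  0.2   1.79 -0.17  0.78  1.65] [ 2.12  2.37 -0.07]
t 45.3 F [-10.2   8.9  19.1] gap 24.2 shift [-0.39 -0.09  0.36] n 0.1 turn -37.1 yaw0 146.9
```

Call:
drive_tool --steps '[0.2, 0, -0.2, 0, 0, 0, 0, 0, -10, 0, 0, 0, 0, -10, 0, 0, 0, 0, -10, 0, 0, 0, 0, -6, 0, 0, 0, 0, 0, 0]'

```text
clock: 46.02
tcp_pos: [0.521, -0.3369, 0.0648]
eef_rot: [0.069, -3.138, -0.003]
wrist_force: [-3.5, 3.5, 2.5]
finger_gap: 0.0238
finger_force: 30.0
```

```bash
python3 -c "
from h import *
S=st();print(np.round(S['q'],2),np.round(S['wrist_torque'],2));go(.5243,-.3383,.061,184)"
```

```text
t 46.02 tcp [ 0.521  -0.3369  0.0648] R [[-0.999, -0.044, -0.003], [-0.044, 0.999, 0.002], [0.003, 0.002, -1.0]] F [-3.5  3.5  2.5] gap 0.0238 30.000151991844177
[ 0.48  0.6   0.05  1.78 -0.04  0.77  2.17] [0.62 0.83 0.  ]
t 46.0 F [-3.5  3.5  2.5] gap 23.8 shift [-0.33 -0.15  0.38] n 0.1 turn -1.5 yaw0 -177.5
```

Call:
drive_tool --steps '[0, 0, 0, -4, 0, 0, 0, 0, -4, 0, 0, 0, 0, 0, 0]'

```text
clock: 46.4
tcp_pos: [0.5217, -0.3371, 0.0648]
eef_rot: [0.287, -3.127, -0.002]
wrist_force: [-1.7, 2.7, -0.4]
finger_gap: 0.024
finger_force: 30.0
```

```bash
python3 -c "
from h import *
S=st();print(np.round(S['q'],2),np.round(S['wrist_torque'],2));go(.5243,-.3383,.061,184)"
```

```text
t 46.4 tcp [ 0.5217 -0.3371  0.0648] R [[-0.983, -0.182, -0.001], [-0.182, 0.983, 0.001], [0.001, 0.001, -1.0]] F [-1.7  2.7 -0.4] gap 0.024 29.99976396560669
[ 0.51  0.6   0.01  1.78 -0.01  0.77  2.28] [ 0.52  0.59 -0.28]
t 46.4 F [-1.7  2.7 -0.4] gap 24.0 shift [-0.23 -0.16  0.38] n 0.1 turn 6.5 yaw0 -169.5
```

Call:
drive_tool --steps '[0, 0, 0, 0, 0.45, 0, 0, 0, 0, 0.45, 0, 0, -3, 0, 0.5, 0, 0, -5, 0, 0.8, 0, 0, -5, 0, 0.8, 0, 0, 0, 0, 0.8, 0, 0, 0, 0, 0.8]'

```text
clock: 47.28
tcp_pos: [0.5222, -0.3374, 0.195]
eef_rot: [-0.293, 3.128, -0.0]
wrist_force: [-0.7, -0.5, -0.5]
finger_gap: 0.0732
finger_force: 0.0
```

```bash
python3 -c "
from h import *
go(.625,-.14,.2,183)
s=snap('wrist')
px=proj(s,[[.5235,-.338,.06]])[0];print(px);x,y=px.astype(int)
cv2.imwrite('pics/dial2.png',cv2.resize(s['img'][max(0,y-50):y+50,max(0,x-65):x+65],None,fx=6,fy=6,interpolation=cv2.INTER_CUBIC)[:,:,::-1])
cv2.imwrite('pics/w8.png',s['img'][:,:,::-1])
z=proj(s,[[.5235+.041*np.cos(np.radians(149.65)),-.338+.041*np.sin(np.radians(149.65)),.055]])[0];print('zero tip at crop',(z-px.astype(int)+[65,50])*6)
t=snap('top');print(ctrl.regions_of('top','ring_mid')[0]['p'] )
for d in ctrl.landmark_of('top','ring_mid')[:3]:print(d['p'],atz(t,d['position'],.009))
t=snap('scene')
for d in ctrl.landmark_of('scene','ring_mid')[:3]:print(d['p'],atz(t,d['position'],.009))
cv2.imwrite('pics/s9.png',t['img'][120:320,180:460][:,:,::-1].repeat(2,0).repeat(2,1))
"
```

```text
t 47.3 F [-0.7 -0.5 -0.5] gap 73.2 shift [-13.77  17.49  -0.5 ] n 4.0 turn 7.7 yaw0 -169.3
[315.61007821 190.0064819 ]
zero tip at crop [538.18619693 132.87830361]
0.6
0.58 [ 0.62615845 -0.13969884  0.009     ]
0.55 [ 0.64532261 -0.14805404  0.009     ]
```

View pics/dial2.png

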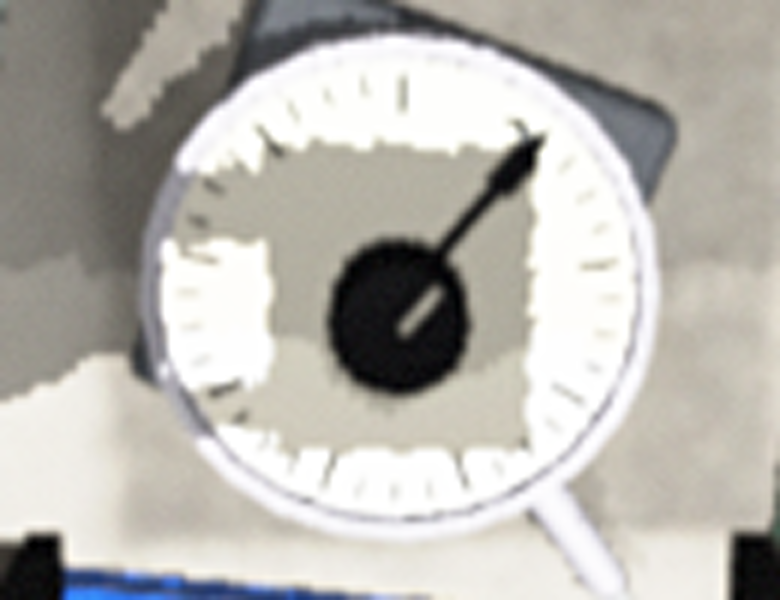

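View pics/s9.png

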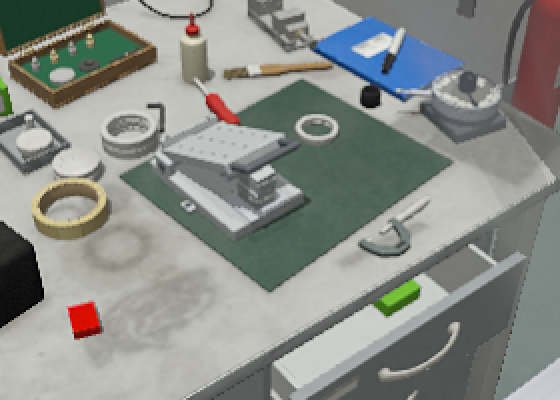

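The dial crop shows the hand tip at (538,135), matching the predicted zero tip at (538,133). The scene crop shows the plate tilted over the stack at (262,185), and the ring at (317,128) unmoved.

Call:
drive_tool --steps '[-3.5, 4.4, 0, 0, 0.8, -3.5, 4.4, 0, 0, 0.8, -3.4, 4.4, 0, 0, 0.8, -3.4, 4.3, 0, 7.7, 0.8, 0, 0, 0, 0, 0.8, 0, 0, 0, 0, 0.8]'

```text
clock: 48.32
tcp_pos: [0.625, -0.1402, 0.1946]
eef_rot: [0.084, -3.139, 0.001]
wrist_force: [0.1, -0.9, -0.0]
finger_gap: 0.0737
finger_force: 0.0
```

```bash
cat >> h.py <<'E'
def ring(s,near):
    P=cloud(s,np.ones(s['z_map'].shape,bool));k=(P[:,2]>.011)&(P[:,2]<.02)&(np.hypot(P[:,0]-near[0],P[:,1]-near[1])<.05)
    print('ring',k.sum(),cv2.minEnclosingCircle(P[k][:,:2].astype(np.float32)) if k.sum() else '',np.median(P[k][:,2]))
def plate(s):
    """tilt from the top face: fit plane to points above base, between cheeks"""
    P=cloud(s,np.ones(s['z_map'].shape,bool));k=(P[:,0]>.53)&(P[:,0]<.64)&(abs(P[:,1]-.038)<.04)&(P[:,2]>.055)
    Q=P[k];A=np.c_[Q[:,0],Q[:,1],np.ones(len(Q))];w=np.ones(len(Q),bool)
    for _ in range(6):
        c=np.linalg.lstsq(A[w],Q[w,2],rcond=None)[0];r=A@c-Q[:,2];w=abs(r)<max(.002,np.median(abs(r)))
    print('plate n',w.sum(),len(Q),'angle',np.arctan(np.hypot(c[0],c[1])).round(3),'downhill yaw',np.degrees(np.arctan2(-c[1],-c[0])).round(1),'coef',c.round(4));return c
E
python3 -c "
from h import *
s=snap('wrist');ring(s,(.628,-.14));plate(s)
go(.628,-.14,.006,183)
t=snap('scene');plate(t)
t=snap('top');plate(t)
"
```

```text
ring 777 ((0.6246119737625122, -0.1395750343799591), 0.0312848836183548) 0.014815118843835223
plate n 7651 8235 angle 0.399 downhill yaw 3.3 coef [-0.4208 -0.0246  0.3337]
t 48.4 F [-0.7  0.4  0.2] gap 73.7 shift [-0.33  0.11 18.88] n 3.4 turn -0.0 yaw0 -177.0
plate n 387 628 angle 0.366 downhill yaw 3.6 coef [-0.3827 -0.0242  0.313 ]
plate n 457 816 angle 0.38 downhill yaw 3.8 coef [-0.399  -0.0268  0.3195]
```

The plate is at 0.399 rad, resting on the stack, and the ring is at (0.6246, -0.1396). I grasp it now.

Call:
drive_tool --steps '[0, 0.1, 5, 0, 0.8, 0, 0, 5, 0, 0.8, 0, 0, 5, 0, 0.8, 0, 0, 3, 0, 0.8, 0, 0, 0.8, 0, 0.8, 0, 0, 0, 0, 0.8, 0, 0, 0, 0, 0, 0, 0, 0, 0, 0]'

```text
clock: 49.48
tcp_pos: [0.6265, -0.1392, 0.009]
eef_rot: [-0.083, 3.138, -0.001]
wrist_force: [0.3, 0.2, 3.0]
finger_gap: 0.0607
finger_force: 30.0
```

Call:
drive_tool --steps '[0, 0, 0, 0, 0, 0, 0, 0, 0, 0]'

```text
clock: 49.72
tcp_pos: [0.6266, -0.1391, 0.009]
eef_rot: [-0.083, 3.138, -0.001]
wrist_force: [0.1, 0.2, 7.2]
finger_gap: 0.0602
finger_force: 30.0
```

Call:
drive_tool --steps '[0, 0, -2, 0, 0.0, 0, 0, -5, 0, 0, 0, 0, -5, 0, 0, 0, 0, -5, 0, 0, 0, 0, 0, 0, 0, 0, 0, 0, 0, 0]'

```text
clock: 50.48
tcp_pos: [0.6247, -0.1386, 0.1773]
eef_rot: [0.083, -3.14, -0.0]
wrist_force: [-0.3, 0.4, -2.2]
finger_gap: 0.0607
finger_force: 30.0
```

```bash
python3 -c "
from h import *
go(.640,.0388,.17,183)
"
```

```text
t 50.5 F [-0.3  0.4 -2.2] gap 60.7 shift [-2.47 17.63  0.73] n 3.2 turn 0.0 yaw0 -177.0
```

Call:
drive_tool --steps '[-0.7, 4.4, 0, 0, 0, -0.7, 4.4, 0, 0, 0, -0.7, 4.4, 0, 0, 0, -0.6, 4.4, 0, 0, 0, 0, 0, 0, 0, 0, 0, 0, 0, 0, 0]'

```text
clock: 51.22
tcp_pos: [0.642, 0.0376, 0.1756]
eef_rot: [0.083, -3.137, 0.002]
wrist_force: [-0.7, 0.5, -0.1]
finger_gap: 0.0604
finger_force: 30.0
```

```bash
python3 -c "
from h import *
s=snap('wrist');plate(s)
go(.6415,.0388,.0835,183)
"
```

```text
plate n 19173 38347 angle 1.158 downhill yaw -175.5 coef [ 2.2738  0.1782 -1.1285]
t 51.3 F [ 0.4  0.6 -0.3] gap 60.4 shift [0.06 0.21 9.24] n 1.7 turn -0.1 yaw0 -177.1
```

Call:
drive_tool --steps '[0, 0.2, 4, 0, 0, 0, 0, 4, 0, 0, 0, 0, 0.8, 0, 0, 0, 0, 0.2, 0, 0, 0, 0, 0.2, 0, 0, 0, 0, 0, 0, 0]'

```text
clock: 52.02
tcp_pos: [0.6437, 0.0403, 0.0865]
eef_rot: [-0.083, 3.138, 0.0]
wrist_force: [0.6, -0.9, -2.0]
finger_gap: 0.0606
finger_force: 30.0
```

Call:
drive_tool --steps '[0.2, -0.1, 0.2, 0, 0, 0, 0, 0.1, 0, 0, 0, 0, 0, 0, 0, 0, 0, 0, 0, 0.75, 0, 0, 0, 0, 0.8, 0, 0, 0, 0, 0.8]'

```text
clock: 52.78
tcp_pos: [0.6411, 0.0393, 0.0824]
eef_rot: [-0.083, 3.14, 0.0]
wrist_force: [1.1, 0.3, 0.3]
finger_gap: 0.0732
finger_force: 0.0
```

Call:
drive_tool --steps '[0, 0, -3, 0, 0.8, 0, 0, -5, 0, 0.8, 0, 0, -4, 0, 0.8, 4, 0, 0, 0, 0.8, 4, 0, 0, 0, 0.3, 0, 0, 0, 0, 0.3]'

```text
clock: 53.52
tcp_pos: [0.5589, 0.0349, 0.2027]
eef_rot: [0.083, -3.14, 0.0]
wrist_force: [0.2, 0.6, -0.5]
finger_gap: 0.0554
finger_force: 0.0
```

```bash
cat >> h.py <<'E'
def ringonplate(s,th=.3967,h=(.6613,.0399,.035),yaw=3.2):
    P=cloud(s,np.ones(s['z_map'].shape,bool))-np.array(h)
    P=R.from_euler('z',-yaw,degrees=True).apply(P);c,n=np.cos(th),np.sin(th)
    px=P[:,0]*c-P[:,2]*n;pz=P[:,0]*n+P[:,2]*c;py=P[:,1]
    k=(pz>.026)&(pz<.034)&(px<.003)&(px>-.14)&(abs(py)<.05)
    f=(abs(pz-.018)<.004)&(px<-.07)&(px>-.13)&(abs(py)<.04)
    print('face z',np.median(pz[f]) if f.any() else None,'ring',k.sum(),cv2.minEnclosingCircle(np.c_[px,py][k].astype(np.float32)) if k.sum()>5 else '','z',np.percentile(pz[k],[5,50,95]) if k.sum() else '')
    r=(abs(py)<.04)&(px>.003)&(px<.02)&(pz>.026)&(pz<.034);print('rail inner x',np.percentile(px[r],[2,50]) if r.any() else None)
E
python3 -c "
from h import *
st();s=snap('wrist','w10');ringonplate(s)
t=snap('scene');ringonplate(t)
"
```

```text
t 53.52 tcp [0.5589 0.0349 0.2027] R [[-0.999, -0.053, -0.001], [-0.053, 0.999, -0.0], [0.001, -0.0, -1.0]] F [ 0.2  0.6 -0.5] gap 0.0554 0.0
face z 0.017838247488885572 ring 703 ((-0.03140835464000702, 0.00022670150792691857), 0.03141864761710167) z [0.02680849 0.02950502 0.03043308]
rail inner x [0.00552302 0.00814638]
face z 0.020337759045370756 ring 140 ((-0.02266768552362919, -0.0035930827725678682), 0.04370511323213577) z [0.02648309 0.03087744 0.03294273]
rail inner x [0.00422949 0.00756405]
```

View pics/w10.png

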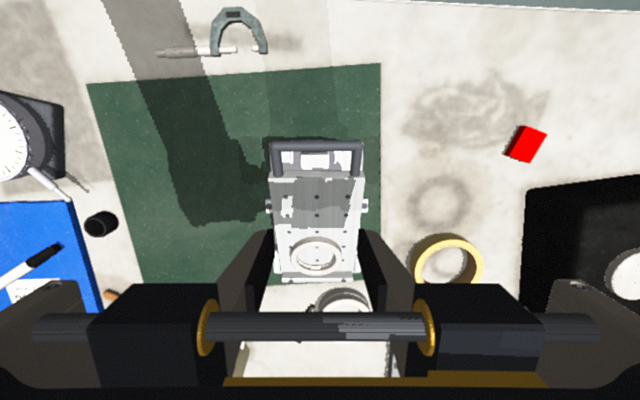

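The view shows the ring lying flat on the plate at (315,257), about 7 mm short of the rail. I'll grip it lightly where it lies and slide it down.

```bash
python3 -c "
from h import *
go(.6416,.039,.0695,183)
"
```

```text
t 53.6 F [ 0.   0.3 -0.3] gap 47.4 shift [-8.   -0.03 13.34] n 2.8 turn 0.0 yaw0 -177.0
```

Call:
drive_tool --steps '[-4, 0, 0, 0, 0.82, -4, 0, 0, 0, 0.82, 0, 0, 4, 0, 0.82, 0, 0, 4, 0, 0.82, 0, 0, 4, 0, 0.82, 0, 0, 0.9, 0, 0.82, 0, 0, 0, 0, 0.82, 0, 0, 0, 0, 0.82]'

```text
clock: 54.62
tcp_pos: [0.6426, 0.0395, 0.075]
eef_rot: [-0.083, 3.137, 0.0]
wrist_force: [1.3, -0.3, -0.1]
finger_gap: 0.0754
finger_force: 0.0
```

```bash
python3 -c "
from h import *
go(.6416,.039,.0695,183)
"
```

```text
t 54.6 F [ 1.3 -0.3 -0.1] gap 75.4 shift [ 0.1  -0.04  0.55] n 0.1 turn 0.0 yaw0 -177.0
```

Call:
drive_tool --steps '[0, 0, 0.6, 0, 0.82, 0, 0, 0, 0, 0.82, 0, 0, 0, 0, 0, 0, 0, 0, 0, 0, 0, 0, 0, 0, 0, 0, 0, 0, 0, 0]'

```text
clock: 55.38
tcp_pos: [0.6413, 0.0392, 0.0676]
eef_rot: [-0.083, 3.14, -0.0]
wrist_force: [-1.1, -1.2, 3.0]
finger_gap: 0.0606
finger_force: 30.2
```

Gripped; now slide downhill about 7 mm (6.5 mm forward, 2.7 mm down).

Call:
drive_tool --steps '[-0.2, 0, 0.07, 0, 0, -0.2, 0, 0.08, 0, 0, -0.2, 0, 0.08, 0, 0, -0.05, 0, 0.02, 0, 0, 0, 0, 0, 0, 0]'

```text
clock: 56.0
tcp_pos: [0.6473, 0.0399, 0.0651]
eef_rot: [0.083, -3.14, -0.0]
wrist_force: [-2.7, -0.7, 6.3]
finger_gap: 0.0607
finger_force: 30.5
```

Call:
drive_tool --steps '[0, 0, 0, 0, 0.82, 0, 0, 0, 0, 0.82, 0, 0, 0, 0, 0.82, 0, 0, -3, 0, 0.82, 0, 0, -5, 0, 0.82, 0, 0, -4, 0, 0.82, 4, 0, 0, 0, 0.5, 4, 0, 0, 0, 0.5]'

```text
clock: 57.0
tcp_pos: [0.566, 0.0349, 0.1844]
eef_rot: [0.082, -3.14, 0.001]
wrist_force: [-0.2, 0.1, 0.1]
finger_gap: 0.0574
finger_force: 0.0
```

```bash
python3 -c "
from h import *
st();s=snap('wrist','w11');ringonplate(s);plate(s)
"
```

```text
t 57.0 tcp [0.566  0.0349 0.1844] R [[-0.999, -0.052, -0.001], [-0.052, 0.999, -0.0], [0.001, -0.0, -1.0]] F [-0.2  0.1  0.1] gap 0.0574 0.0
face z 0.017867522819762553 ring 753 ((-0.0254014004021883, -0.00026243473985232413), 0.031220702454447746) z [0.02699993 0.02950802 0.03051655]
rail inner x [0.00405848 0.00818994]
plate n 18388 36776 angle 1.2 downhill yaw 7.8 coef [-2.548  -0.3475  1.6816]
```

Call:
drive_tool --steps '[2, 0, -5, 0, 0.5, 2, 0, -5, 0, 0.5, 2, 0, -3, 0, 0.5, 0, 0, 0, 0, 0.5, 0, 0, 0, 0, 0.5]'

```text
clock: 57.68
tcp_pos: [0.5073, 0.0319, 0.3134]
eef_rot: [0.082, -3.139, 0.001]
wrist_force: [-0.8, 0.2, -0.4]
finger_gap: 0.0464
finger_force: 0.0
```

```bash
python3 -c "
from h import *
st();s=snap('wrist');ringonplate(s)
P=cloud(s,np.ones((400,640),bool));k=(P[:,0]>.53)&(P[:,0]<.6)&(abs(P[:,1]-.038)<.04)&(P[:,2]>.05)&(P[:,2]<.13);Q=P[k];A=np.c_[Q[:,:2],np.ones(len(Q))]
c=np.linalg.lstsq(A,Q[:,2],rcond=None)[0];print(np.arctan(np.hypot(*c[:2])),len(Q))
t=snap('scene');c=t['img'][150:290,240:420];cv2.imwrite('pics/fin.png',cv2.resize(c,None,fx=4,fy=4,interpolation=cv2.INTER_CUBIC)[:,:,::-1])
"
```

```text
t 57.67 tcp [0.5073 0.0319 0.3134] R [[-0.999, -0.052, -0.002], [-0.052, 0.999, -0.0], [0.002, -0.0, -1.0]] F [-0.8  0.2 -0.4] gap 0.0464 0.0
face z 0.01774404414864655 ring 359 ((-0.025373226031661034, -0.00014214508701115847), 0.03127511963248253) z [0.02674391 0.02942677 0.03052383]
rail inner x [0.00424655 0.00815282]
0.2486127378026556 2236
```

View pics/fin.png

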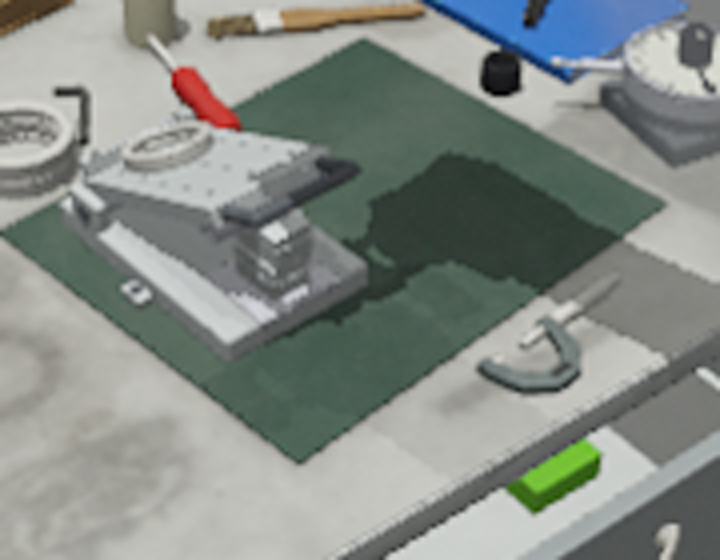

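The picture shows the stack under the roller at (275,255), and the ring flat on the plate at (168,145). The bystanders are in place and the robot touches nothing. I hand in.

```bash
python3 -c "
from h import *
print(ctrl.hand_in())"
```

```text
the job is handed in; nothing more can be done
None
```

The job is handed in but gave no verdict: by my last camera readings the peak hand is at zero, all four blocks are stacked on the pad with the plate's roller resting on them, the ring is flat about 1.4 mm from the end rail and mid-width, and the micrometer, tape and loupe look undisturbed.

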